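# Step heel lifts under the pin marker on its x-y table

## Robot

A 6-joint arm with a two-finger parallel gripper is mounted at the origin on the work surface. World frame = base frame: x ahead of the robot, y to its left, z up, the work surface at z = 0. Lengths are in m, angles in rad, forces in N, time in s.
With the tool pointing down it reaches from about 0.3 to 1 m from the base axis. Payload 5.1 kg.
Tool frame: the origin (TCP) lies at the very end of the fingers, on their centre line; the grasp point (between the pads) lies 19 mm behind it; z points along the fingers, y is the direction in which the jaws open and shut (so a half turn about z gives the same grasp; the last joint's range is limited). The gripper opens to 95 mm and grips with 3 to 60 N. Pads are 20 mm wide; open, the fingers measure 119 mm over their backs; the gripper's body (75 mm by 180 mm) begins 59 mm behind the grasp point.
Start: joints at [-1.191, 0.124, 1.65, -0, 1.367, -0.083], TCP at [0.29, -0.582, 0.215] pointing down, gripper open.
Joint ranges: [-2.61, 2.61], [-1.02, 2.33], [0.03, 2.71], [-1.35, 4.49], [0.32, 2.68], [-2.91, 2.91]. Speed limits (rad/s): [2.57, 2.57, 3.14, 3.14, 3.14, 3.14].

## Interface

Orientations are given as a rotation vector (axis times angle).
In Python, from bench import * gives the robot as it stands.
- The arm moves only by the tool servo_tool, never from a script. Its argument "motion" is a list of rows, each a list of 7 numbers: the shift along the tool's x, y, z in m, then the turn, a rotation vector about the tool's x, y, z in degrees, then the gripper command: -1 is shut, 1 is fully open, values between are in proportion. A call has 1 to 5 rows; each row is the pose to reach, as a shift and turn from the pose measured when the call began, along the tool's axes at that moment; what a row does not reach only later rows make up. A row lasts 1/12 s, in which the tool goes at most 41.7 mm and 7.16 degrees, less where a joint would pass 70% of its speed; a pose out of reach is approached as far as the arm can. A call with a gripper value outside its range is refused whole. The fingers move at their own pace and stop on an object; the grip force is fixed at half the most. Time passes only in rows, so rows that repeat a pose let the fingers close. It gives the time, the measured TCP pose, the force and the opening at its end, in the units of the state.
- sense(): the state, without advancing time (a new reading comes with each control period).
- grab_frame(name): name is "side" or "top"; returns the picture (384x512x3 uint8, red, green, blue); there is no depth.
- camera_params(name): a dict with "intrinsics" (3x3 intrinsics, pixels), "rvec" (rotation vector, rad) and "tvec" (3), from world to camera coordinates, as OpenCV has them. Camera axes: x right, y down, z forward; pixel columns grow to the right and rows downward; lengths in m; the calibration is good to about 2 mm. A picture is of the moment at which its call begins. camera_params takes no time and is no camera call.
- sign_off(): hands the job in, once; it reports no verdict.
The state is a dict: "time": time; "joints": joint angles; "joint_velocities": joint speeds; "joint_efforts": joint torques, N m; "tcp_pos": TCP position; "tool_rot": TCP orientation; "wrist_force": force on the tool from outside, world axes, zero at the start; "torque": the same for the moment, N m; "gripper_width": opening from 0.0 (shut) to 1.0 (fully open).
Only numpy, scipy, OpenCV 4.12 (cv2) and the standard library are available. Lean on these libraries where they do the work, as an engineer would, in place of code of your own. Each camera call takes 0.05 s, during which the arm holds its last target.

## Task

Bring the marker's sliding table to its loading corner (nearest the robot and fully to the right), fold its frame open and lay each rubber heel lift from the mat down into the nest of its own shape, then fold the frame down over them. Slide the table so that the white dot of each lift in turn stops exactly under the fixed needle, standing still there for a good second, in the order D-shaped, square, round, narrow oblong (some are missing today). Finally slide the table back to its loading corner, the lifts still in their nests and the frame down, and leave the jar, the tin and the small pot where they are.

Things in the scene. Friction and masses are not known exactly. Their poses are not given: they have to be found in the camera images.
- marker: Grey bench pin marker, fixed to the bench; origin under the centre of its bed (240 x 400 x 15 mm). Its x axis points away from the robot (within 0.12 rad), y to the left. On the bed two slides carry a square sliding table (170 x 170 mm) by its underside. A column 160 mm beyond the bed's centre (x) carries an arm, 163 to 187 mm above the bench, and the needle hangs from it.
- pointer (a point): Tip of the fixed downward steel needle, 97 mm above the bench, at (0, 50) mm from the marker's origin; the needle is 12 mm thick higher up. It clears the closed frame by 14 mm.
- slide_y (a joint): Travel of the sliding table along the marker's y (to the left), m: 0 = at its right stop (loading corner), up to 0.195. Moves freely together with slide_x; friction of some 7 N, stays where it is left.
- slide_x (a joint): Travel of the sliding table along the marker's x (away from the robot), m: 0 = at its near stop (loading corner), up to 0.095. Friction of some 7 N, stays where it is left.
- post (a point): Grip point of the black square post (18 x 18 mm, along the table's axes) on a tongue at the near edge of the table, 150 mm in front of the table's centre: hold it to slide the table in both directions. The point is 88 mm above the bench; the post runs from 58 to 108 mm. axes as the sliding table's: x and y along its two slides, z up.
- frame (a joint): Angle of the hinged aluminium hold-down frame (170 x 170 x 5 mm with four square 32 mm windows over the nests), rad: 0 = folded down flat, 2 mm over the lifts, up to 1.75 = fully open against its stop, standing up at the table's left edge. A stiff hinge (0.2 N m) holds it at any angle.
- frame_hinge (a point): Middle of the frame's hinge axis, which runs along the table's x at its left edge, 100 mm left of the table's centre and 80 mm above the bench; axes as the sliding table's: x and y along its two slides, z up.
- frame_bar (a point): Middle of the round black grip bar (10 mm thick, 152 mm long, along the table's x) on two arms at the frame's free edge, 230 mm from the hinge axis, with a 45 mm gap to the frame for a finger. Frame down: 80 mm above the bench, right of the table. Swings up and to the left; held lightly, it turns between the fingers. Axes turn with the frame, the table's when down.
- mat: Fixed cork mat, 230 x 230 x 3 mm, on the bench to the right; the lifts start on it. Origin under its centre.
- lift_d: Black rubber heel lift, D-shaped, 16 mm thick: D-shaped, straight edge at x = -25 mm, 48 mm wide in y, rounded to a half circle of radius 24 mm about the origin towards +x; it fits its nest only with the round side the right way (nest and lift axes alike). Lies flat; origin at the centre of its underside, straight below the white dot on its top. May be absent.
- lift_square: Black rubber heel lift, square, 16 mm thick: 38 x 38 mm. Lies flat; origin at the centre of its underside, straight below the white dot on its top. May be absent.
- lift_round: Black rubber heel lift, round, 16 mm thick: 36 mm across. Lies flat; origin at the centre of its underside, straight below the white dot on its top. May be absent.
- lift_bar: Black rubber heel lift, narrow oblong, 16 mm thick: 44 mm long (x) x 20 mm wide (y). Lies flat; origin at the centre of its underside, straight below the white dot on its top. May be absent.
- nest_d (a point): Centre of the floor of the D-shaped nest, far left on the sliding table: a 5 mm deep recess, 2.5 mm wider than its lift on every side, floor 58 mm above the bench. Nests are 76 mm apart; axes as the sliding table's: x and y along its two slides, z up, and the lift lies with its own axes along these.
- nest_square (a point): Centre of the floor of the square nest, far right on the sliding table: a 5 mm deep recess, 2.5 mm wider than its lift on every side, floor 58 mm above the bench. Nests are 76 mm apart; axes as the sliding table's: x and y along its two slides, z up, and the lift lies with its own axes along these.
- nest_round (a point): Centre of the floor of the round nest, near left on the sliding table: a 5 mm deep recess, 2.5 mm wider than its lift on every side, floor 58 mm above the bench. Nests are 76 mm apart; axes as the sliding table's: x and y along its two slides, z up, and the lift lies with its own axes along these.
- nest_bar (a point): Centre of the floor of the narrow oblong nest, near right on the sliding table: a 5 mm deep recess, 2.5 mm wider than its lift on every side, floor 58 mm above the bench. Nests are 76 mm apart; axes as the sliding table's: x and y along its two slides, z up, and the lift lies with its own axes along these.
- polish_jar: Bystander: black polish jar with yellow lid, 66 mm across, 60 mm tall, on the left. Origin under its centre.
- glue_tin: Bystander: red glue tin, 72 mm across, 130 mm tall, on the left. Origin under its centre.
- wax_pot: Bystander: small amber wax pot with yellow lid, 52 mm across, 45 mm tall, beyond the mat. Origin under its centre.

How it is judged:
By the outcome, as a careful person would: the job done as asked, in the order asked, and still so for the second after the job is handed in, with the robot touching nothing.
Of lift_d, lift_square, lift_round, lift_bar only 2 to 3 are there at a start; the rules pass over those that are not, and their reading is None.
At some moment in a run one of lift_d, lift_square, lift_round, lift_bar may be knocked a few centimetres aside while the robot is not near it.
Once in a run the grip may slacken for a moment while it holds something.
It also fails if it takes over 210 s, if anything falls off the work surface, if the arm or the gripper's body presses on something with over 40 N, if the wrist force passes 120 N, or if a joint passes its speed limit or range.

## Working session

There is one attempt and no reset: what is moved stays moved. The work goes in short steps, Python scripts to look and compute and a tool call to move; the robot and the scene stay as the last step left them, time stands still between calls to the robot, and variables do not carry over. Pictures are saved under pics/ and viewed, and the job is handed in when it is done.

Besides the shell and the picture viewer there is one more tool, called after "Request:" by a JSON object that holds its "api" and its "payload". servo_tool: Moves the arm, as the interface text tells. Its arguments: {"type":"object","properties":{"motion":{"type":"array","items":{"type":"array","items":{"type":"number"}}}},"required":["motion"]}

```bash
mkdir -p pics; ls; python3 - <<'E'
from bench import *
import cv2
s=sense();print(s)
for n in("side","top"):
    cv2.imwrite(f"pics/{n}0.png",grab_frame(n)[:,:,::-1]); print(n,camera_params(n))
E
```

```text
pics
{'time': 0.0, 'joints': array([-1.19060603e+00,  1.24491972e-01,  1.65165046e+00,  4.97650923e-05,
        1.36744560e+00, -8.26220482e-02]), 'joint_velocities': array([-0.00048588,  0.00034868,  0.00044689,  0.00127963,  0.00161457,
       -0.0007119 ]), 'joint_efforts': array([-2.31373117e-03, -4.17609251e+01, -3.59937859e+01,  7.72590400e-02,
        4.92253876e-02, -1.37729444e-04]), 'tcp_pos': array([ 0.28994707, -0.58105771,  0.21340943]), 'tool_rot': array([-3.05592889e+00, -7.20043430e-01,  3.88677507e-04]), 'wrist_force': array([-0.25146745, -0.43583978,  0.13586032]), 'torque': array([-0.00335661,  0.03101652,  0.00539698]), 'gripper_width': 0.9987910265441462}
side {'intrinsics': array([[461.13045101,   0.        , 259.67879021],
       [  0.        , 461.13045101, 188.69079582],
       [  0.        ,   0.        ,   1.        ]]), 'rvec': array([ 0.13320223, -2.93603919,  1.05641454]), 'tvec': array([0.60152322, 0.06852932, 1.52936089])}
top {'intrinsics': array([[432.53352967,   0.        , 250.08609762],
       [  0.        , 432.53352967, 200.54025948],
       [  0.        ,   0.        ,   1.        ]]), 'rvec': array([ 2.16051444, -2.12603803,  0.20423034]), 'tvec': array([0.01806682, 0.59285573, 1.18574556])}
```

View pics/side0.png

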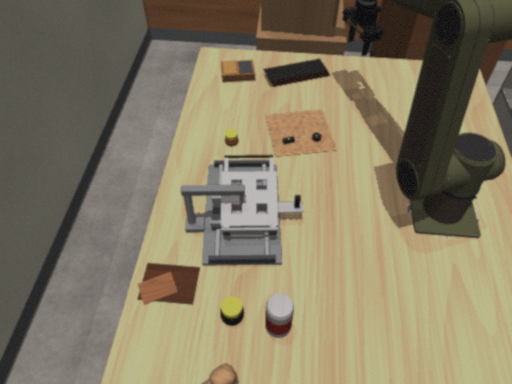

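View pics/top0.png

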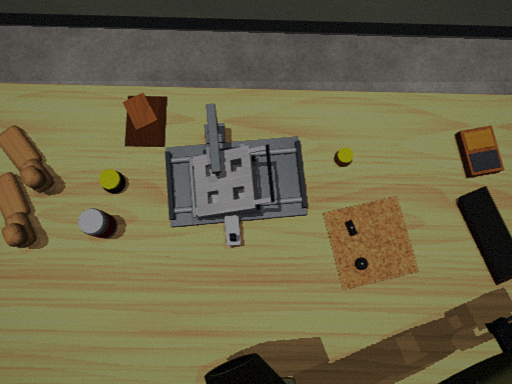

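```bash
cat > h.py <<'E'
from bench import *
import cv2, numpy as np
from scipy.spatial.transform import Rotation as R
_P={}
def cam(n):
    if n not in _P: _P[n]=camera_params(n)
    p=_P[n]; return p["intrinsics"],R.from_rotvec(p["rvec"]).as_matrix(),np.array(p["tvec"])
def ray(n,uv,z):
    K,M,t=cam(n); d=M.T@np.linalg.solve(K,[uv[0],uv[1],1.]); c=-M.T@t
    return c+d*(z-c[2])/d[2]
def proj(n,p):
    K,M,t=cam(n); q=K@(M@np.asarray(p,float)+t); return q[:2]/q[2]
def tri(uvs):
    A=np.zeros((3,3));b=np.zeros(3)
    for n,uv in uvs.items():
        K,M,t=cam(n); d=M.T@np.linalg.solve(K,[uv[0],uv[1],1.]); d/=np.linalg.norm(d); c=-M.T@t
        Q=np.eye(3)-np.outer(d,d); A+=Q;b+=Q@c
    return np.linalg.solve(A,b)
def crop(img,x0,y0,x1,y1,f,name):
    cv2.imwrite(name,cv2.resize(img[y0:y1,x0:x1],None,fx=f,fy=f,interpolation=cv2.INTER_CUBIC))
def tool(s,p):  # world point -> shift in tool axes
    return R.from_rotvec(s["tool_rot"]).inv().apply(np.asarray(p)-s["tcp_pos"])
E
python3 - <<'E'
from h import *
t=cv2.imread("pics/top0.png"); s=cv2.imread("pics/side0.png")
crop(t,155,95,315,255,5,"pics/t0c.png") if 0 else crop(t,155,95,315,250,5*0.75,"pics/t0c.png")
crop(t,310,180,430,300,5,"pics/t0m.png")
crop(s,170,140,310,275,4.4,"pics/s0c.png")
E
```

```text
(no output)
```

View pics/t0c.png

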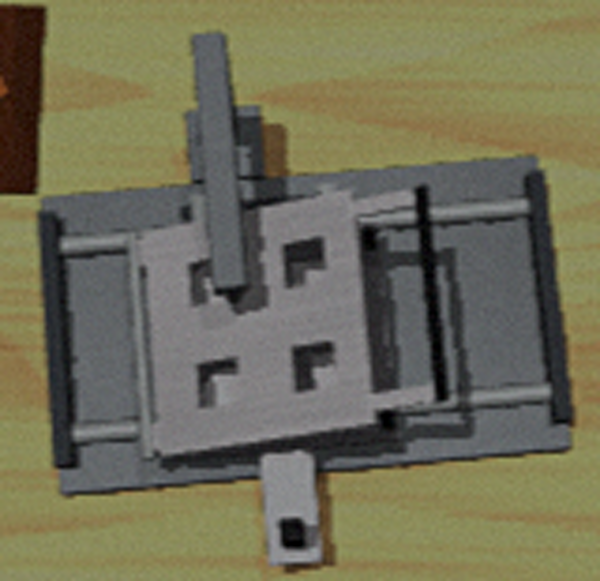

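View pics/t0m.png

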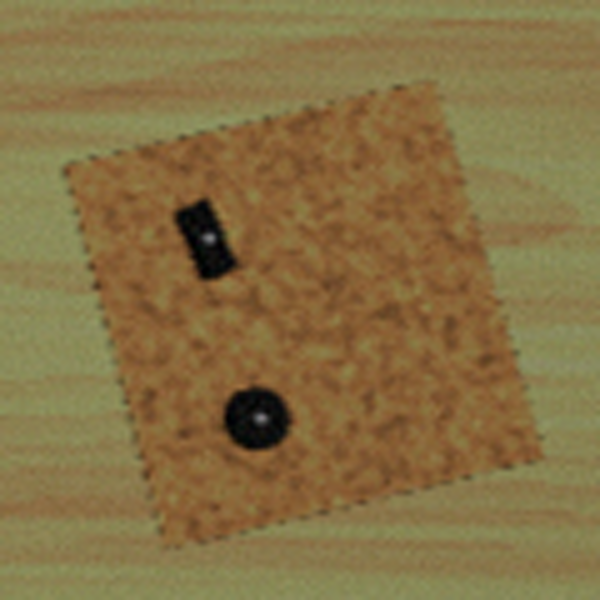

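View pics/s0c.png

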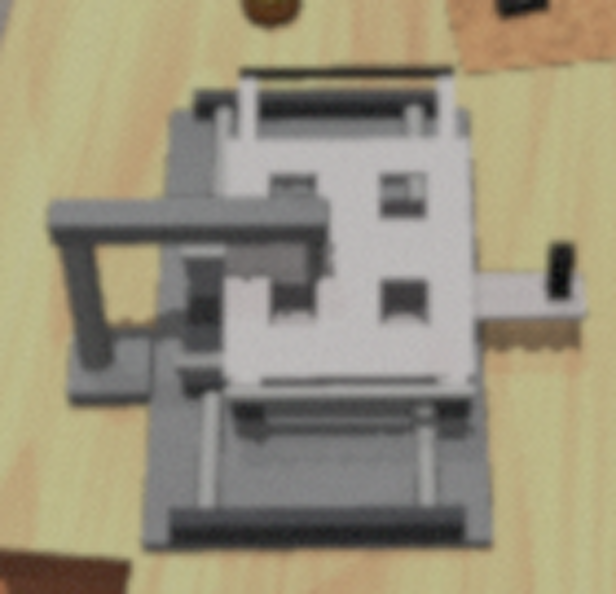

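```bash
python3 - <<'E'
from h import *
T=lambda u,v:np.array([155+u/3.75-.37,95+v/3.75-.37]); S=lambda u,v:np.array([170+u/4.4-.39,140+v/4.4-.39])
c=[ray("top",T(*q),.015) for q in [(40,197),(537,156),(572,448),(62,493)]]
for q in c: print(q.round(4))
o=np.mean(c,0);a=np.arctan2(*( (c[0]-c[1]+c[3]-c[2])[[0,1]]*[-1,1]));print("o",o,a, "alt",np.arctan2(*((c[0]+c[1]-c[2]-c[3])[[1,0]])))
cs=[ray("side",S(*q),.015) for q in [(490,545),(145,545),(172,108),(468,105)]]
for q in cs: print("side",q.round(4))
print("post",tri({"top":T(291,522),"side":S(562,245)}), ray("top",T(291,522),.108))
print("bar far",tri({"top":T(421,187),"side":S(240,72)}),"near",tri({"top":T(441,402),"side":S(452,70)}))
M=lambda u,v:np.array([310+u/5-.4,180+v/5-.4])
for n,q in dict(bar=(208,239),round=(259,418)).items(): print(n,ray("top",M(*q),.019))
print("bar ends",[ray("top",M(*q),.019) for q in [(192,206),(222,272)]])
E
```

```text
[0.7555 0.2825 0.015 ]
[ 0.7981 -0.1146  0.015 ]
[ 0.5611 -0.141   0.015 ]
[0.5192 0.2545 0.015 ]
o [0.65849117 0.0703151  0.015     ] 0.10623489572202813 alt 0.11442077950725582
side [0.5174 0.2634 0.015 ]
side [0.7498 0.2851 0.015 ]
side [ 0.7943 -0.1131  0.015 ]
side [ 0.5582 -0.1393  0.015 ]
post [0.48652756 0.07601408 0.11260591] [0.49115539 0.07541831 0.108     ]
bar far [ 0.71997931 -0.01168453  0.17139425] near [ 0.56888339 -0.02679425  0.1721514 ]
bar [ 0.5236669  -0.26881125  0.019     ]
round [ 0.42078527 -0.29569651  0.019     ]
bar ends [array([ 0.54287076, -0.25990046,  0.019     ]), array([ 0.50453623, -0.27650992,  0.019     ])]
```

```bash
python3 - <<'E'
from h import *
t=cv2.imread("pics/top0.png"); s=cv2.imread("pics/side0.png")
o=np.array([.6565,.071,0]);Rz=R.from_euler('z',.11)
W=lambda p:o+Rz.apply(p)
tc=np.array([-.0195,.0238,0]);hin=tc+[0,.1,.08];th=.41
F=lambda x,r,h=0: W(hin+[x,-r*np.cos(th)-h*np.sin(th)*-1*-1, r*np.sin(th)+h*np.cos(th)])
for img,n,b,f in((t,"top",(185,120,255,235),5),(s,"side",(175,150,305,240),6)):
    im=cv2.resize(img[b[1]:b[3],b[0]:b[2]],None,fx=f,fy=f,interpolation=cv2.INTER_CUBIC)
    def d(p,c):
        q=(proj(n,p)-b[:2]+.5)*f; cv2.circle(im,tuple(int(v) for v in q),3,c,-1)
    d(W([0,.05,.097]),(0,0,255)); d(W([0,.05,.163]),(0,0,255))
    for x in(-54,-22,22,54):
        for r in(46,78,122,154): d(F(x/1e3,r/1e3,.003),(0,255,0))
    for x in(-76,76): d(F(x/1e3,.23),(255,0,0))
    d(W(tc+[-.15,0,.108]),(255,255,0)); 
    for x in(-.12,.12):
        for y in(-.2,.2): d(W([x,y,.015]),(255,0,255))
    cv2.imwrite(f"pics/{n}_ov.png",im)
E
```

```text
(no output)
```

View pics/top_ov.png

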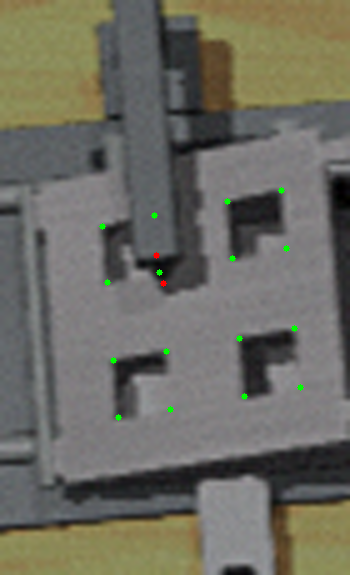

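View pics/side_ov.png

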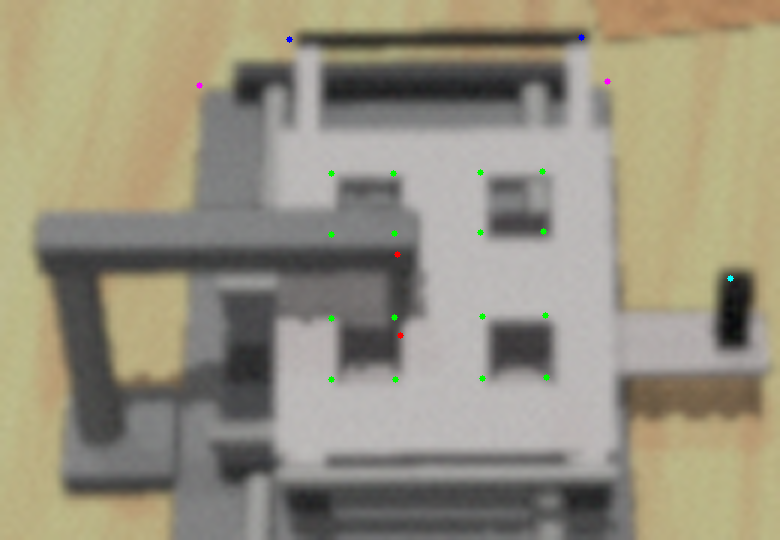

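```bash
cat >> h.py <<'E'
def Rt(yaw,tilt=0.): # tool down, tool x at world yaw; tilt about tool x
    return R.from_euler('z',yaw)*R.from_euler('x',np.pi)*R.from_euler('x',tilt)
def go(p,yaw,tilt=0.,s=None):
    s=s or sense(); r0=R.from_rotvec(s["tool_rot"])
    d=r0.inv().apply(np.asarray(p)-s["tcp_pos"]); w=np.degrees((r0.inv()*Rt(yaw,tilt)).as_rotvec())
    print("shift mm",(d*1e3).round(1),"turn",w.round(2),"steps",round(np.linalg.norm(d)/.0417,1),round(np.linalg.norm(w)/7.16,1))
def st():
    s=sense(); z=R.from_rotvec(s["tool_rot"]); x=z.apply([1,0,0]); print("t",round(s["time"],2),"tcp",s["tcp_pos"].round(4),"yaw",round(np.arctan2(x[1],x[0]),4),"f",s["wrist_force"].round(1),"w",round(s["gripper_width"],3)); return s
E
python3 - <<'E'
from h import *
st(); go([.644,-.02,.26],.11)
E
```

```text
t 0.1 tcp [ 0.29   -0.5811  0.2135] yaw 0.4628 f [ 0.8 -0.7  0.4] w 0.998
shift mm [ 567.3 -344.1  -45.7] turn [-1.100e-01  1.000e-02  2.021e+01] steps 15.9 2.8
```

Request:
{"api": "servo_tool", "payload": {"motion": [[0.034, -0.02, -0.012, 0, 0, 4, -1], [0.068, -0.041, -0.024, 0, 0, 8, -1], [0.102, -0.062, -0.036, 0, 0, 12, -1], [0.136, -0.082, -0.046, 0, 0, 16, -1], [0.17, -0.103, -0.046, 0, 0, 20.2, -1]]}}

```text
time: 0.52
tcp_pos: [0.3973, -0.4123, 0.2621]
tool_rot: [3.136, 0.166, 0.003]
wrist_force: [1.2, -0.8, 0.1]
gripper_width: 0.705
```

```bash
python3 - <<'E'
from h import *
st(); go([.644,-.02,.26],.11)
E
```

```text
t 0.52 tcp [ 0.3973 -0.4123  0.2621] yaw 0.1061 f [ 1.2 -0.8  0.1] w 0.705
shift mm [ 286.8 -364.     2.1] turn [ 0.07 -0.09 -0.23] steps 11.1 0.0
```

Request:
{"api": "servo_tool", "payload": {"motion": [[0.025, -0.032, 0, 0, 0, 0, -1], [0.05, -0.064, 0, 0, 0, 0, -1], [0.075, -0.096, 0, 0, 0, 0, -1], [0.1, -0.128, 0, 0, 0, 0, -1], [0.125, -0.16, 0, 0, 0, 0, -1]]}}

```text
time: 0.93
tcp_pos: [0.5051, -0.238, 0.2617]
tool_rot: [3.136, 0.166, 0.002]
wrist_force: [0.4, -0.4, -1.0]
gripper_width: 0.352
```

Request:
{"api": "servo_tool", "payload": {"motion": [[0.025, -0.032, 0, 0, 0, 0, -1], [0.05, -0.064, 0, 0, 0, 0, -1], [0.075, -0.096, 0, 0, 0, 0, -1], [0.1, -0.128, 0, 0, 0, 0, -1], [0.125, -0.16, 0, 0, 0, 0, -1]]}}

```text
time: 1.35
tcp_pos: [0.6129, -0.0636, 0.2612]
tool_rot: [3.136, 0.167, 0.001]
wrist_force: [0.8, -0.5, 0.3]
gripper_width: 0.026
```

```bash
python3 - <<'E'
from h import *
st(); go([.644,-.02,.2],.11)
E
```

```text
t 1.35 tcp [ 0.6129 -0.0636  0.2612] yaw 0.1062 f [ 0.8 -0.5  0.3] w 0.026
shift mm [ 35.5 -40.1  61.2] turn [ 0.05 -0.03 -0.22] steps 1.9 0.0
```

Request:
{"api": "servo_tool", "payload": {"motion": [[0.0355, -0.03, 0.01, 0, 0, 0, -1], [0.0355, -0.04, 0.04, 0, 0, 0, -1], [0.0355, -0.04, 0.061, 0, 0, 0, -1], [0.0355, -0.04, 0.061, 0, 0, 0, -1]]}}

```text
time: 1.68
tcp_pos: [0.6408, -0.0183, 0.193]
tool_rot: [-3.136, -0.17, 0.017]
wrist_force: [0.0, -0.2, -1.3]
gripper_width: 0.005
```

Request:
{"api": "servo_tool", "payload": {"motion": [[0, 0, 0.025, 0, 0, 0, -1], [0, 0.005, 0.04, 0, 0, 0, -1], [0, 0.01, 0.06, 0, 0, 0, -1], [0, 0.014, 0.075, 0, 0, 0, -1], [0, 0.016, 0.09, 0, 0, 0, -1]]}}

```text
time: 2.1
tcp_pos: [0.6415, -0.0355, 0.1024]
tool_rot: [-3.136, -0.168, 0.017]
wrist_force: [-0.1, 0.3, -0.2]
gripper_width: 0.005
```

```bash
python3 - <<'E'
from h import *
st(); 
for n in("side","top"): crop(grab_frame(n)[:,:,::-1],*((170,140,310,275) if n=="side" else (155,95,315,250)),3,f"pics/{n}1.png")
E
```

```text
t 2.1 tcp [ 0.6415 -0.0355  0.1024] yaw 0.1072 f [-0.1  0.3 -0.2] w 0.005
```

View pics/side1.png

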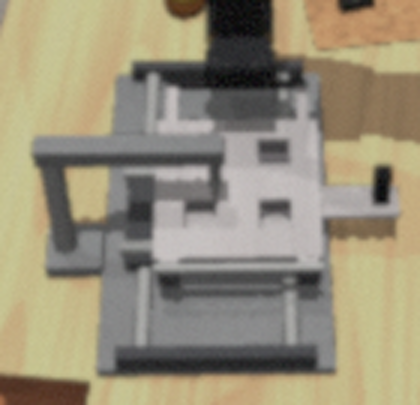

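View pics/top1.png

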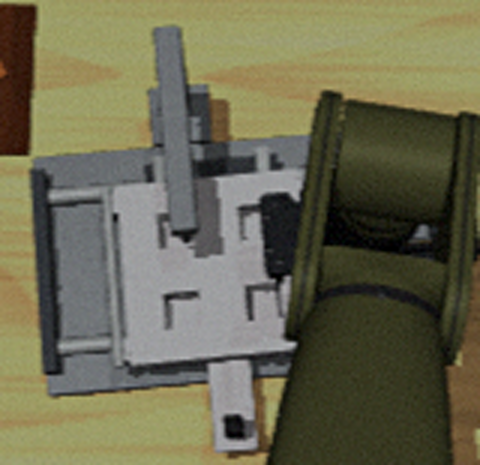

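Request:
{"api": "servo_tool", "payload": {"motion": [[0, 0.001, 0.008, 0, 0, 0, -1], [0, 0.001, 0.014, 0, 0, 0, -1], [0, 0.001, 0.018, 0, 0, 0, -1], [0, 0.001, 0.019, 0, 0, 0, -1]]}}

```text
time: 2.53
tcp_pos: [0.6405, -0.0363, 0.0845]
tool_rot: [-3.136, -0.169, 0.023]
wrist_force: [-6.4, 0.0, 15.3]
gripper_width: 0.004
```

Request:
{"api": "servo_tool", "payload": {"motion": [[0, 0, -0.03, 0, 0, 0, -1], [-0.02, 0, -0.06, 0, 0, 0, 0], [-0.05, 0.01, -0.09, 0, 0, 0, 0], [-0.08, 0.02, -0.11, 0, 0, 0, 0], [-0.1, 0.05, -0.13, 0, 0, 0, 0]]}}

```text
time: 2.95
tcp_pos: [0.547, -0.0951, 0.2183]
tool_rot: [-3.136, -0.175, 0.02]
wrist_force: [1.8, -0.7, -0.3]
gripper_width: 0.231
```

Request:
{"api": "servo_tool", "payload": {"motion": [[-0.02, 0.03, 0, 0, 0, 0, 0], [-0.04, 0.06, 0, 0, 0, 0, 0], [-0.06, 0.09, 0, 0, 0, 0, 0], [-0.08, 0.1, 0, 0, 0, 0, 0]]}}

```text
time: 3.28
tcp_pos: [0.4779, -0.2063, 0.2201]
tool_rot: [3.136, 0.172, -0.017]
wrist_force: [0.4, -0.7, -0.3]
gripper_width: 0.484
```

```bash
python3 - <<'E'
from h import *
st(); 
crop(grab_frame("side")[:,:,::-1],170,140,310,275,4.4,"pics/side2.png")
crop(grab_frame("top")[:,:,::-1],155,95,315,250,3.75,"pics/top2.png")
E
```

```text
t 3.28 tcp [ 0.4779 -0.2063  0.2201] yaw 0.1093 f [ 0.4 -0.7 -0.3] w 0.484
```

View pics/side2.png

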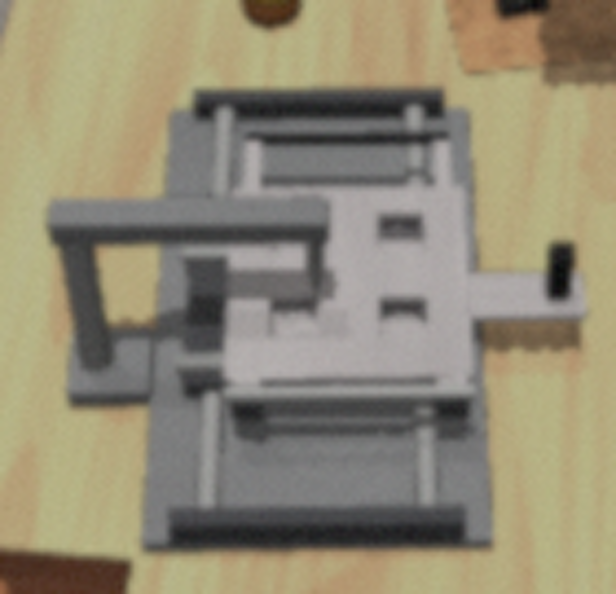

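View pics/top2.png

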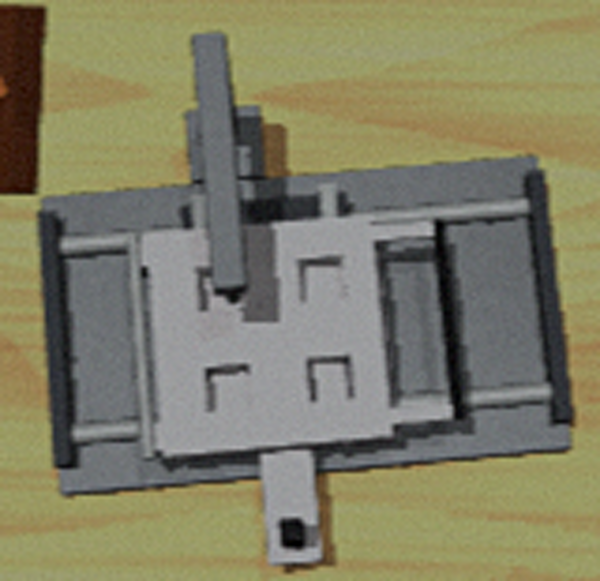

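```bash
python3 - <<'E'
from h import *
T=lambda u,v:np.array([155+u/3.75-.37,95+v/3.75-.37]); S=lambda u,v:np.array([170+u/4.4-.39,140+v/4.4-.39])
print([ray("top",T(*q),.085) for q in [(142,232),(372,215),(395,437),(160,452)]])
print(ray("top",T(291,520),.108),ray("side",S(562,243),.108))
go([.487,.076,.17],.11); go([.487,.076,.071],.11)
E
```

```text
[array([0.7092524 , 0.19216092, 0.085     ]), array([0.7260255 , 0.01970794, 0.085     ]), array([0.55720858, 0.00060449, 0.085     ]), array([0.5430835 , 0.17294476, 0.085     ])]
[0.49258764 0.07544846 0.108     ] [0.48221898 0.07147383 0.108     ]
shift mm [  40.6 -278.5   49.4] turn [-0.04  0.68 -0.15] steps 6.9 0.1
shift mm [  41.8 -278.4  148.4] turn [-0.04  0.68 -0.15] steps 7.6 0.1
```

Request:
{"api": "servo_tool", "payload": {"motion": [[0.006, -0.04, 0.005, 0, 0.2, 0, 0], [0.012, -0.08, 0.01, 0, 0.4, 0, 0], [0.018, -0.12, 0.02, 0, 0.7, 0, 0], [0.024, -0.16, 0.03, 0, 0.7, 0, 0.2], [0.03, -0.2, 0.04, 0, 0.7, 0, 0.2]]}}

```text
time: 3.8
tcp_pos: [0.4852, -0.0006, 0.1798]
tool_rot: [-3.136, -0.169, -0.004]
wrist_force: [1.4, -0.1, -0.1]
gripper_width: 0.578
```

Request:
{"api": "servo_tool", "payload": {"motion": [[0.005, -0.04, 0.005, 0, 0, 0, 0.2], [0.011, -0.078, 0.02, 0, 0, 0, 0.2], [0.011, -0.078, 0.05, 0, 0, 0, 0.2], [0.011, -0.078, 0.08, 0, 0, 0, 0.2], [0.011, -0.078, 0.1, 0, 0, 0, 0.2]]}}

```text
time: 4.22
tcp_pos: [0.4869, 0.0803, 0.0776]
tool_rot: [-3.136, -0.174, -0.001]
wrist_force: [-0.7, -0.5, 0.1]
gripper_width: 0.601
```

```bash
python3 - <<'E'
from h import *
st(); go([.487,.077,.071],.11)
crop(grab_frame("side")[:,:,::-1],170,140,310,275,4.4,"pics/side3.png")
E
```

```text
t 4.22 tcp [0.4869 0.0803 0.0776] yaw 0.111 f [-0.7 -0.5  0.1] w 0.601
shift mm [-0.3  3.3  6.6] turn [-0.07 -0.04  0.05] steps 0.2 0.0
```

View pics/side3.png

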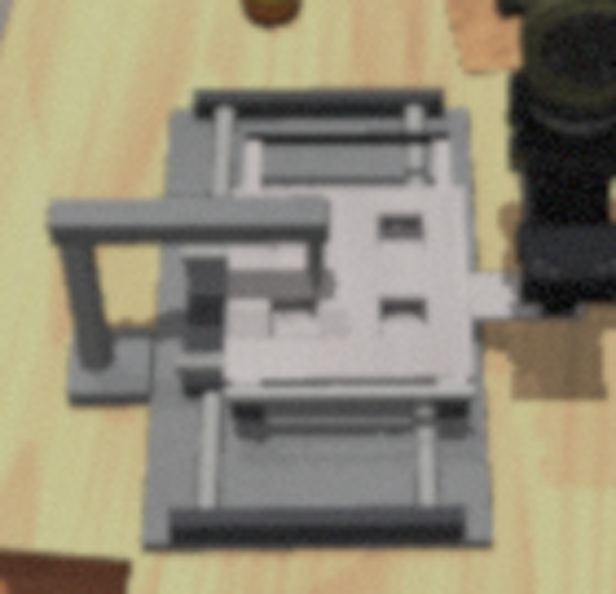

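Gripper straddles the post. Close.

Request:
{"api": "servo_tool", "payload": {"motion": [[0, 0.003, 0.005, 0, 0, 0, 0], [0, 0.003, 0.006, 0, 0, 0, -1], [0, 0.003, 0.006, 0, 0, 0, -1], [0, 0.003, 0.006, 0, 0, 0, -1], [0, 0.003, 0.006, 0, 0, 0, -1]]}}

```text
time: 4.68
tcp_pos: [0.4858, 0.0766, 0.0695]
tool_rot: [-3.136, -0.172, 0.005]
wrist_force: [-0.4, -0.0, -0.3]
gripper_width: 0.306
```

Request:
{"api": "servo_tool", "payload": {"motion": [[0, 0, 0, 0, 0, 0, -1], [0, 0, 0, 0, 0, 0, -1], [0, 0, 0, 0, 0, 0, -1]]}}

```text
time: 4.93
tcp_pos: [0.4868, 0.0767, 0.0709]
tool_rot: [-3.135, -0.171, 0.001]
wrist_force: [-0.1, 2.3, 3.6]
gripper_width: 0.188
```

Request:
{"api": "servo_tool", "payload": {"motion": [[0, 0.02, 0, 0, 0, 0, -1], [-0.005, 0.04, 0, 0, 0, 0, -1], [-0.01, 0.06, 0, 0, 0, 0, -1], [-0.015, 0.08, 0, 0, 0, 0, -1], [-0.02, 0.1, 0, 0, 0, 0, -1]]}}

```text
time: 5.35
tcp_pos: [0.4792, -0.0239, 0.0709]
tool_rot: [-3.132, -0.171, -0.006]
wrist_force: [6.6, 8.6, -3.5]
gripper_width: 0.189
```

Request:
{"api": "servo_tool", "payload": {"motion": [[-0.003, 0.008, 0, 0, 0, 0, -1], [-0.006, 0.014, 0, 0, 0, 0, -1], [-0.008, 0.018, 0, 0, 0, 0, -1], [-0.008, 0.018, 0, 0, 0, 0, -1]]}}

```text
time: 5.68
tcp_pos: [0.4745, -0.0427, 0.0709]
tool_rot: [-3.132, -0.169, -0.013]
wrist_force: [6.3, 4.0, -5.5]
gripper_width: 0.187
```

Request:
{"api": "servo_tool", "payload": {"motion": [[-0.002, 0.003, 0, 0, 0, 0, -1], [-0.004, 0.006, 0, 0, 0, 0, -1], [-0.006, 0.008, 0, 0, 0, 0, -1], [-0.006, 0.008, 0, 0, 0, 0, -1]]}}

```text
time: 6.02
tcp_pos: [0.4746, -0.0482, 0.0712]
tool_rot: [-3.125, -0.164, -0.037]
wrist_force: [21.0, 17.0, -14.7]
gripper_width: 0.189
```

Request:
{"api": "servo_tool", "payload": {"motion": [[-0.002, 0.003, 0, 0, 0, 0, -1], [-0.004, 0.005, 0, 0, 0, 0, -1], [-0.004, 0.005, 0, 0, 0, 0, -1], [-0.004, 0.005, 0, 0, 0, 0, -1]]}}

```text
time: 6.35
tcp_pos: [0.4746, -0.0482, 0.0712]
tool_rot: [-3.114, -0.16, -0.053]
wrist_force: [16.1, 25.3, -9.0]
gripper_width: 0.19
```

```bash
cat >> h.py <<'E'
def gp(s=None):
    s=s or sense(); return s["tcp_pos"]-.019*R.from_rotvec(s["tool_rot"]).apply([0,0,1])
E
python3 - <<'E'
from h import *
st(); print(gp()); go([.4746-.0214-.002,-.0482+.194,.071],.11)
crop(grab_frame("top")[:,:,::-1],155,95,315,250,3.75,"pics/top3.png")
E
```

```text
t 6.35 tcp [ 0.4746 -0.0482  0.0712] yaw 0.1022 f [16.1 25.3 -9. ] w 0.19
[ 0.47399805 -0.04865834  0.09018247]
shift mm [  -3.5 -195.3    4.2] turn [-1.2  -2.03 -0.43] steps 4.7 0.3
```

View pics/top3.png

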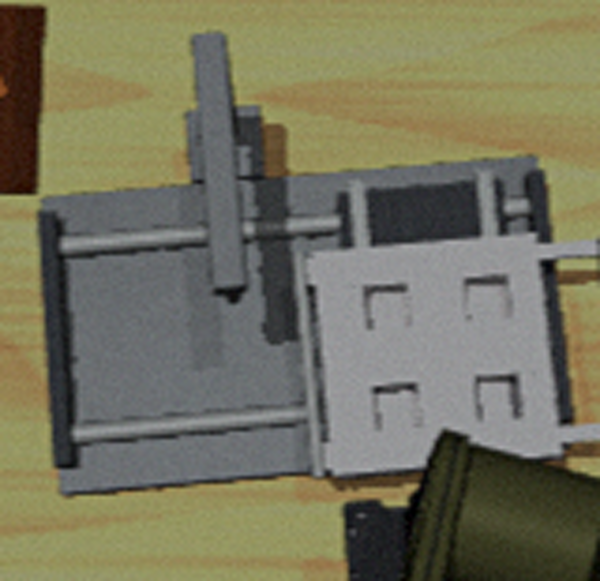

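Request:
{"api": "servo_tool", "payload": {"motion": [[-0.001, -0.03, 0.001, -1.2, -2, 0, -1], [-0.002, -0.068, 0.001, -1.2, -2, 0, -1], [-0.003, -0.106, 0.002, -1.2, -2, 0, -1], [-0.004, -0.144, 0.003, -1.2, -2, 0, -1], [-0.004, -0.178, 0.003, -1.2, -2, 0, -1]]}}

```text
time: 6.82
tcp_pos: [0.455, 0.1284, 0.0713]
tool_rot: [3.133, 0.163, 0.015]
wrist_force: [18.2, -7.8, -19.3]
gripper_width: 0.185
```

```bash
python3 - <<'E'
from h import *
st(); print(gp()); go([.4746-.0214-.003,-.0482+.194+.004,.071],.11)
E
```

```text
t 6.82 tcp [0.455  0.1284 0.0713] yaw 0.104 f [ 18.2  -7.8 -19.3] w 0.185
[0.45482719 0.12844179 0.09032411]
shift mm [ -2.6 -21.8   0.2] turn [ 0.27 -0.52 -0.34] steps 0.5 0.1
```

Request:
{"api": "servo_tool", "payload": {"motion": [[-0.002, -0.012, 0, 0, 0, 0, -1], [-0.003, -0.019, 0, 0, 0, 0, -1], [-0.003, -0.022, 0, 0, 0, 0, -1], [-0.003, -0.022, 0, 0, 0, 0, -1]]}}

```text
time: 7.15
tcp_pos: [0.453, 0.146, 0.0712]
tool_rot: [3.122, 0.168, 0.027]
wrist_force: [13.4, -19.1, -8.0]
gripper_width: 0.189
```

```bash
python3 - <<'E'
from h import *
st(); print(gp())
E
```

```text
t 7.15 tcp [0.453  0.146  0.0712] yaw 0.1076 f [ 13.4 -19.1  -8. ] w 0.189
[0.45265943 0.14623248 0.09020185]
```

Request:
{"api": "servo_tool", "payload": {"motion": [[0, 0.03, 0, 0, 1.5, 0, -1], [0, 0.068, 0, 0, 1.5, 0, -1], [0, 0.106, 0, 0, 1.5, 0, -1], [0, 0.144, 0, 0, 1.5, 0, -1], [0, 0.178, 0, 0, 1.5, 0, -1]]}}

```text
time: 7.57
tcp_pos: [0.4727, -0.0295, 0.0716]
tool_rot: [3.131, 0.165, 0.076]
wrist_force: [19.4, 12.0, -22.3]
gripper_width: 0.186
```

```bash
python3 - <<'E'
from h import *
st(); print(gp()); go([.4736,-.0492,.071],.11)
E
```

```text
t 7.57 tcp [ 0.4727 -0.0295  0.0716] yaw 0.1054 f [ 19.4  12.  -22.3] w 0.186
[ 0.47181073 -0.02946819  0.09061013]
shift mm [-1.2 19.7  0.7] turn [ 0.47 -2.74 -0.27] steps 0.5 0.4
```

Request:
{"api": "servo_tool", "payload": {"motion": [[-0.001, 0.012, 0, 0, -1.5, 0, -1], [-0.001, 0.019, 0, 0, -2.5, 0, -1], [-0.001, 0.021, 0, 0, -2.7, 0, -1], [-0.001, 0.021, 0, 0, -2.7, 0, -1]]}}

```text
time: 7.9
tcp_pos: [0.4735, -0.0483, 0.0713]
tool_rot: [3.136, 0.162, -0.001]
wrist_force: [-0.8, 9.4, 1.3]
gripper_width: 0.187
```

```bash
python3 - <<'E'
from h import *
st(); print(gp()); 
E
```

```text
t 7.9 tcp [ 0.4735 -0.0483  0.0713] yaw 0.1033 f [-0.8  9.4  1.3] w 0.187
[ 0.47347507 -0.04831723  0.09029753]
```

Request:
{"api": "servo_tool", "payload": {"motion": [[0, 0, 0, 0, 0, 0, 0], [0, 0, 0, 0, 0, 0, 0], [0, 0, 0, 0, 0, 0, 0], [0, 0, -0.03, 0, 0, 0, 0], [0, 0, -0.06, 0, 0, 0, 0]]}}

```text
time: 8.32
tcp_pos: [0.4715, -0.0481, 0.1298]
tool_rot: [3.137, 0.162, -0.009]
wrist_force: [1.3, -0.9, 0.7]
gripper_width: 0.472
```

```bash
python3 - <<'E'
from h import *
st(); go([.637,-.161,.14],.11);
E
```

```text
t 8.32 tcp [ 0.4715 -0.0481  0.1298] yaw 0.1033 f [ 1.3 -0.9  0.7] w 0.472
shift mm [152.9 129.3 -11. ] turn [ 0.03  0.33 -0.38] steps 4.8 0.1
```

Request:
{"api": "servo_tool", "payload": {"motion": [[0.025, 0.02, -0.03, 0, 0, -0.4, -0.3], [0.055, 0.045, -0.03, 0, 0, -0.4, -0.3], [0.085, 0.07, -0.03, 0, 0, -0.4, -0.3], [0.115, 0.095, -0.03, 0, 0, -0.4, -0.3], [0.145, 0.12, -0.02, 0, 0, -0.4, -0.3]]}}

```text
time: 8.73
tcp_pos: [0.6311, -0.1544, 0.1517]
tool_rot: [3.134, 0.173, -0.002]
wrist_force: [0.6, -0.1, 0.4]
gripper_width: 0.353
```

```bash
python3 - <<'E'
from h import *
st(); go([.637,-.161,.062],.11)
crop(grab_frame("side")[:,:,::-1],170,110,310,245,4.4,"pics/side4.png")
crop(grab_frame("top")[:,:,::-1],215,95,375,250,3.75,"pics/top4.png")
E
```

```text
t 8.73 tcp [ 0.6311 -0.1544  0.1517] yaw 0.1102 f [ 0.6 -0.1  0.4] w 0.353
shift mm [ 5.2  7.  89.7] turn [0.18 0.08 0.01] steps 2.2 0.0
```

View pics/side4.png

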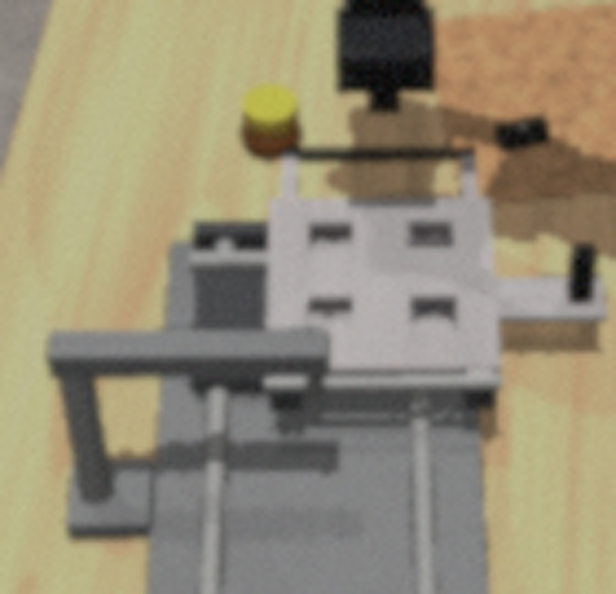

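View pics/top4.png

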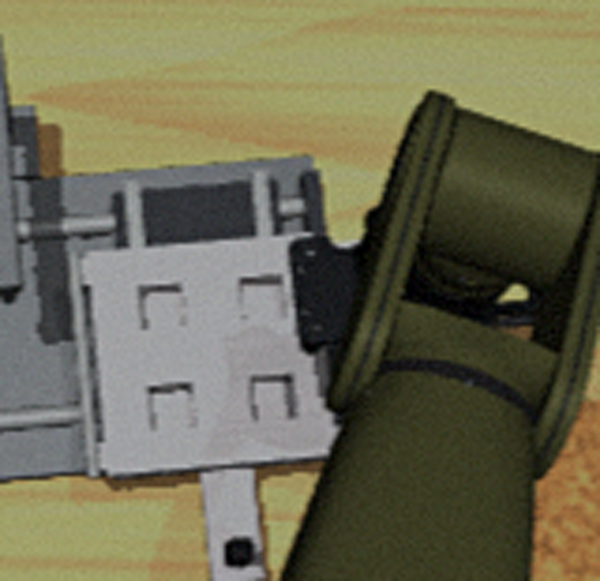

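```bash
python3 - <<'E'
from h import *
S=lambda u,v:np.array([170+u/4.4-.39,110+v/4.4-.39])
print(ray("side",S(287,154),.08),ray("side",S(474,154),.08),ray("side",S(583,247),.108))
T=lambda u,v:np.array([215+u/3.75-.37,95+v/3.75-.37])
print(ray("top",T(238,548),.108), ray("top",(345,157),.045))
E
```

```text
[ 0.70453212 -0.15407497  0.08      ] [ 0.55784264 -0.16850458  0.08      ] [ 0.47093952 -0.05160185  0.108     ]
[ 0.47454218 -0.0478665   0.108     ] [ 0.72783247 -0.24905549  0.045     ]
```

Request:
{"api": "servo_tool", "payload": {"motion": [[0.003, 0.007, 0.02, 0, 0, 0, -0.3], [0.003, 0.007, 0.05, 0, 0, 0, -0.3], [0.003, 0.007, 0.08, 0, 0, 0, -0.3], [0.003, 0.007, 0.09, 0, 0, 0, -0.3], [0.003, 0.007, 0.091, 0, 0, 0, -1]]}}

```text
time: 9.25
tcp_pos: [0.63, -0.1612, 0.0501]
tool_rot: [-3.135, -0.17, 0.026]
wrist_force: [-1.2, 0.6, 0.2]
gripper_width: 0.319
```

Request:
{"api": "servo_tool", "payload": {"motion": [[0, 0, 0, 0, 0, 0, -1], [0, 0, 0, 0, 0, 0, -1], [0, 0, 0, 0, 0, 0, -1], [0, 0, 0, 0, 0, 0, -1], [0, 0, 0, 0, 0, 0, -1]]}}

```text
time: 9.67
tcp_pos: [0.6314, -0.1617, 0.0525]
tool_rot: [-3.137, -0.17, 0.021]
wrist_force: [-0.4, -0.4, 4.1]
gripper_width: 0.097
```

Request:
{"api": "servo_tool", "payload": {"motion": [[0, -0.002, -0.0275, 0, 0, 0, -1], [0, -0.007, -0.055, 0, 0, 0, -1], [0, -0.015, -0.081, 0, 0, 0, -1], [0, -0.026, -0.106, 0, 0, 0, -1], [0, -0.04, -0.13, 0, 0, 0, -1]]}}

```text
time: 10.08
tcp_pos: [0.6273, -0.1213, 0.1829]
tool_rot: [-3.136, -0.169, 0.026]
wrist_force: [-2.4, 2.6, -4.3]
gripper_width: 0.098
```

```bash
cat >> h.py <<'E'
B0=np.array([.6314,-.1617,.08]); YW=.11
def bar(th,dz=.0275):
    y=np.array([-np.sin(YW),np.cos(YW),0]); return B0+y*.23*(1-np.cos(th))+[0,0,.23*np.sin(th)-dz]
E
python3 - <<'E'
from h import *
st(); 
for t in(.7,.8,.9,1.0,1.1): go(bar(t),.11)
E
```

```text
t 10.08 tcp [ 0.6273 -0.1213  0.1829] yaw 0.1077 f [-2.4  2.6 -4.3] w 0.098
shift mm [ -0.7 -13.6 -17.7] turn [-0.13  0.94 -0.13] steps 0.5 0.1
shift mm [ -1.  -29.3 -34.5] turn [-0.13  0.94 -0.13] steps 1.1 0.1
shift mm [ -1.3 -46.6 -49.6] turn [-0.13  0.94 -0.13] steps 1.6 0.1
shift mm [ -1.6 -65.3 -62.9] turn [-0.13  0.94 -0.13] steps 2.2 0.1
shift mm [ -1.8 -85.3 -74.3] turn [-0.13  0.94 -0.13] steps 2.7 0.1
```

Request:
{"api": "servo_tool", "payload": {"motion": [[0, -0.0135, -0.018, 0, 0.3, 0, -1], [0, -0.029, -0.0345, 0, 0.6, 0, -1], [0, -0.0465, -0.0495, 0, 0.9, 0, -1], [0, -0.065, -0.063, 0, 0.9, 0, -1], [-0.001, -0.085, -0.0745, 0, 0.9, 0, -1]]}}

```text
time: 10.5
tcp_pos: [0.6186, -0.0373, 0.26]
tool_rot: [3.136, 0.168, 0.002]
wrist_force: [1.7, -2.2, 0.6]
gripper_width: 0.098
```

```bash
python3 - <<'E'
from h import *
st(); 
for t in(1.2,1.3,1.4,1.5,1.6): go(bar(t),.11)
crop(grab_frame("side")[:,:,::-1],170,110,310,245,3,"pics/side5.png")
E
```

```text
t 10.5 tcp [ 0.6186 -0.0373  0.26  ] yaw 0.1069 f [ 1.7 -2.2  0.6] w 0.098
shift mm [ -1.  -21.6  -6.9] turn [ 0.06 -0.08 -0.18] steps 0.5 0.0
shift mm [ -1.  -43.4 -14.1] turn [ 0.06 -0.08 -0.18] steps 1.1 0.0
shift mm [ -1.1 -65.9 -19.2] turn [ 0.06 -0.08 -0.18] steps 1.6 0.0
shift mm [ -1.1 -88.7 -22. ] turn [ 0.06 -0.08 -0.18] steps 2.2 0.0
shift mm [  -1.2 -111.7  -22.5] turn [ 0.06 -0.08 -0.18] steps 2.7 0.0
```

View pics/side5.png

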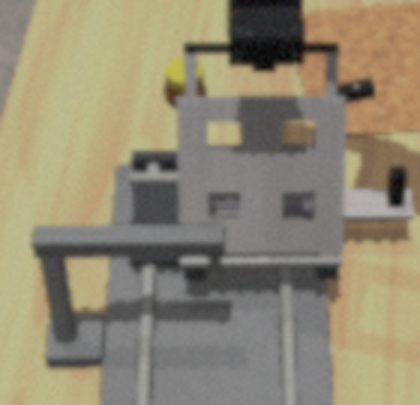

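Request:
{"api": "servo_tool", "payload": {"motion": [[-0.001, -0.0215, -0.007, 0, 0, 0, -1], [-0.001, -0.0435, -0.014, 0, 0, 0, -1], [-0.001, -0.066, -0.019, 0, 0, 0, -1], [-0.001, -0.0885, -0.022, 0, 0, 0, -1], [-0.001, -0.1115, -0.0225, 0, 0, 0, -1]]}}

```text
time: 10.97
tcp_pos: [0.6062, 0.0779, 0.2869]
tool_rot: [-3.135, -0.172, -0.012]
wrist_force: [4.2, -1.6, -2.2]
gripper_width: 0.094
```

```bash
python3 - <<'E'
from h import *
st(); 
for t in(1.68,1.74,1.78): go(bar(t),.11)
E
```

```text
t 10.97 tcp [0.6062 0.0779 0.2869] yaw 0.1094 f [ 4.2 -1.6 -2.2] w 0.094
shift mm [ -1.3 -14.1   5.8] turn [-0.09 -0.44 -0.03] steps 0.4 0.1
shift mm [ -1.3 -27.8   7.7] turn [-0.09 -0.44 -0.03] steps 0.7 0.1
shift mm [ -1.3 -36.8   9.5] turn [-0.09 -0.44 -0.03] steps 0.9 0.1
```

Request:
{"api": "servo_tool", "payload": {"motion": [[-0.001, -0.014, 0.004, 0, 0, 0, -1], [-0.001, -0.025, 0.006, 0, 0, 0, -1], [-0.001, -0.029, 0.007, 0, 0, 0, -1], [-0.001, -0.031, 0.008, 0, 0, 0, -1]]}}

```text
time: 11.3
tcp_pos: [0.6031, 0.11, 0.2827]
tool_rot: [-3.134, -0.174, -0.022]
wrist_force: [-0.7, 0.6, 10.6]
gripper_width: 0.095
```

```bash
python3 - <<'E'
from h import *
st(); 
crop(grab_frame("side")[:,:,::-1],170,110,310,245,4,"pics/side6.png")
E
```

```text
t 11.3 tcp [0.6031 0.11   0.2827] yaw 0.1109 f [-0.7  0.6 10.6] w 0.095
```

View pics/side6.png

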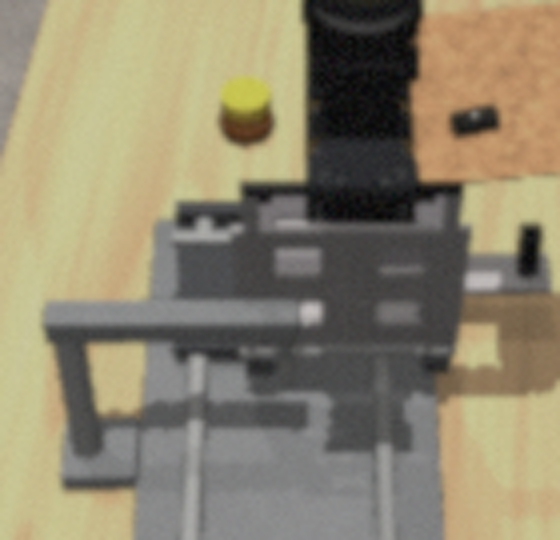

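Request:
{"api": "servo_tool", "payload": {"motion": [[0, 0, 0, 0, 0, 0, -0.2], [0, 0, 0, 0, 0, 0, -0.2], [0, 0, -0.03, 0, 0, 0, -0.2], [0, 0, -0.06, 0, 0, 0, -0.2], [0, 0.01, -0.08, 0, 0, 0, -0.2]]}}

```text
time: 11.77
tcp_pos: [0.6029, 0.1007, 0.3646]
tool_rot: [-3.133, -0.176, -0.023]
wrist_force: [0.2, -0.2, 1.1]
gripper_width: 0.377
```

```bash
python3 - <<'E'
from h import *
st(); go([.5,-.25,.25],.11)
E
```

```text
t 11.77 tcp [0.6029 0.1007 0.3646] yaw 0.1121 f [ 0.2 -0.2  1.1] w 0.377
shift mm [-143.2  337.3  111.5] turn [-0.16 -0.86  0.12] steps 9.2 0.1
```

Request:
{"api": "servo_tool", "payload": {"motion": [[-0.03, 0.01, 0, 0, 0, 0, -0.2], [-0.06, 0.04, 0, 0, 0, 0, -0.2], [-0.09, 0.07, 0, 0, 0, 0, -0.2], [-0.12, 0.1, 0, 0, 0, 0, -0.2], [-0.155, 0.12, 0, 0, 0, 0, -0.2]]}}

```text
time: 12.18
tcp_pos: [0.4618, -0.0368, 0.3607]
tool_rot: [-3.133, -0.176, -0.021]
wrist_force: [0.2, -0.9, 0.3]
gripper_width: 0.398
```

```bash
python3 - <<'E'
from h import *
st(); 
for n in("side","top"):
    cv2.imwrite(f"pics/{n}7.png",grab_frame(n)[:,:,::-1])
E
```

```text
t 12.18 tcp [ 0.4618 -0.0368  0.3607] yaw 0.112 f [ 0.2 -0.9  0.3] w 0.398
```

View pics/side7.png

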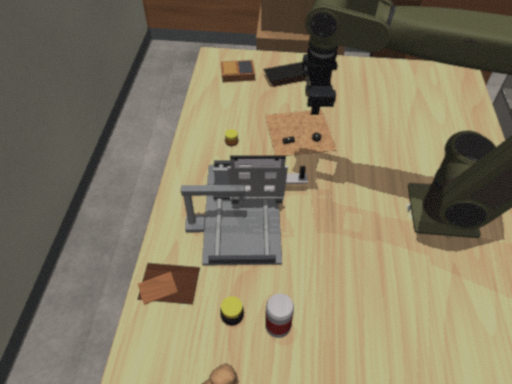

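View pics/top7.png

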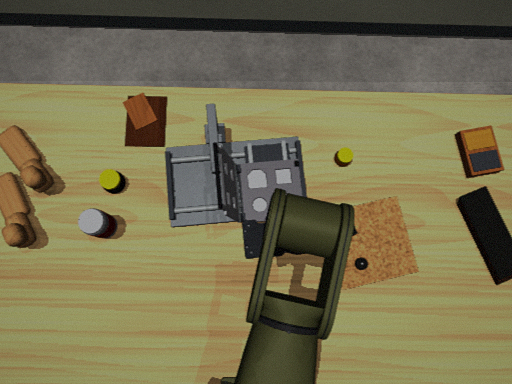

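```bash
cat >> h.py <<'E'
def lifts(img,n,box,z=.019,dark=45,show=True):
    x0,y0,x1,y1=box; f=8
    c=cv2.resize(img[y0:y1,x0:x1],None,fx=f,fy=f,interpolation=cv2.INTER_CUBIC); g=c.max(2)
    m=(g<dark).astype(np.uint8); m=cv2.morphologyEx(m,cv2.MORPH_CLOSE,np.ones((25,25),np.uint8))
    out=[]
    for k in cv2.findContours(m,cv2.RETR_EXTERNAL,cv2.CHAIN_APPROX_NONE)[0]:
        if cv2.contourArea(k)<30*64: continue
        b=cv2.boundingRect(k); msk=np.zeros_like(g); cv2.drawContours(msk,[cv2.convexHull(k)],-1,255,-1); msk=cv2.erode(msk,np.ones((17,17),np.uint8))
        sub=np.where(msk>0,g,0).astype(float); w=np.clip(sub-70,0,None); 
        px=lambda p:(np.asarray(p,float)+.5)/f-.5+[x0,y0]
        P=np.array([ray(n,px(q[0]),z) for q in k])[:,:2].astype(np.float32)
        r=cv2.minAreaRect(P*1000)
        ys,xs=np.nonzero(w>0)
        dot=ray(n,px([np.average(xs,weights=w[ys,xs]),np.average(ys,weights=w[ys,xs])]),z) if len(xs) else None
        bx=cv2.boxPoints(r); e=bx[1]-bx[0],bx[2]-bx[1]; L=max(e,key=np.linalg.norm); 
        print(n,"dot",None if dot is None else dot.round(4),"rect c",np.round(r[0],1),"size",np.round(r[1],1),"long yaw",round(float(np.arctan(L[1]/L[0])),3))
E
python3 - <<'E'
from h import *
lifts(cv2.imread("pics/top0.png"),"top",(330,205,410,280)); lifts(cv2.imread("pics/side0.png"),"side",(275,120,330,150)); lifts(cv2.imread("pics/side7.png"),"side",(275,125,330,150))
E
```

```text
top dot [ 0.421  -0.2967  0.019 ] rect c [ 420.4 -293.7] size [33.7 36.3] long yaw -1.326
top dot [ 0.5244 -0.2695  0.019 ] rect c [ 522.9 -267.1] size [43.6 21.9] long yaw 0.399
```

```bash
python3 - <<'E'
from h import *
for d in(55,70): lifts(cv2.imread("pics/side0.png"),"side",(275,120,330,150),dark=d); lifts(cv2.imread("pics/side7.png"),"side",(275,125,330,150),dark=d)
im=cv2.imread("pics/side0.png"); crop(im,275,120,330,150,10,"pics/a.png")
E
```

```text
side dot [ 0.5201 -0.2619  0.019 ] rect c [ 520.4 -257.4] size [39.7 20.7] long yaw 0.409
side dot [ 0.418  -0.2923  0.019 ] rect c [ 417.8 -282.9] size [34.7 25.8] long yaw 1.463
side dot [ 0.5203 -0.2621  0.019 ] rect c [ 520.5 -257.5] size [39.5 21.4] long yaw 0.407
side dot [ 0.4179 -0.2925  0.019 ] rect c [ 417.7 -282.7] size [35.7 26.2] long yaw 1.473
side dot [ 0.5204 -0.2635  0.019 ] rect c [ 520.6 -257.6] size [41.9 24.6] long yaw 0.372
side dot [ 0.4179 -0.2935  0.019 ] rect c [ 417.7 -284.5] size [41.2 28.3] long yaw 1.486
side dot [ 0.5206 -0.2636  0.019 ] rect c [ 520.6 -257.6] size [41.9 25.1] long yaw 0.372
side dot [ 0.4178 -0.2935  0.019 ] rect c [ 417.6 -284.1] size [41.1 28.6] long yaw 1.448
```

View pics/a.png

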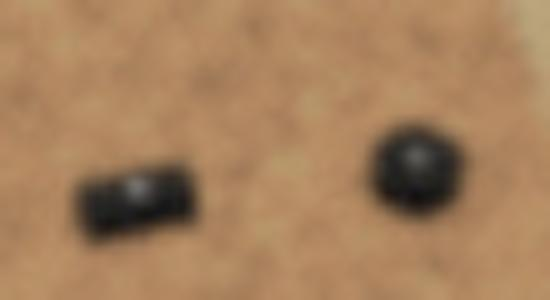

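```bash
python3 - <<'E'
from h import *
go([.5224,-.266,.08],.40); go([.5224,-.266,.2],.40)
E
```

```text
shift mm [ 33.7 234.2 281.5] turn [ -0.    -0.83 -16.78] steps 8.8 2.3
shift mm [ 35.4 233.9 161.5] turn [ -0.    -0.83 -16.78] steps 6.9 2.3
```

Request:
{"api": "servo_tool", "payload": {"motion": [[0.005, 0.035, 0.02, 0, -0.8, -4, 0.2], [0.01, 0.07, 0.035, 0, -0.8, -8, 0.2], [0.015, 0.1, 0.06, 0, -0.8, -12, 0.2], [0.02, 0.13, 0.085, 0, -0.8, -16, 0.2], [0.025, 0.16, 0.11, 0, -0.8, -16.8, 0.2]]}}

```text
time: 12.7
tcp_pos: [0.5039, -0.1949, 0.25]
tool_rot: [-3.078, -0.629, -0.002]
wrist_force: [0.5, 0.8, -0.2]
gripper_width: 0.595
```

```bash
python3 - <<'E'
from h import *
st();go([.5224,-.266,.06],.40)
E
```

```text
t 12.7 tcp [ 0.5039 -0.1949  0.25  ] yaw 0.4029 f [ 0.5  0.8 -0.2] w 0.595
shift mm [-11.   72.8 190. ] turn [-0.02 -0.06  0.17] steps 4.9 0.0
```

Request:
{"api": "servo_tool", "payload": {"motion": [[-0.003, 0.025, 0.03, 0, 0, 0, 0.1], [-0.006, 0.05, 0.06, 0, 0, 0, 0.1], [-0.011, 0.073, 0.1, 0, 0, 0, 0.1], [-0.011, 0.073, 0.14, 0, 0, 0, 0.1], [-0.011, 0.073, 0.165, 0, 0, 0, 0.1]]}}

```text
time: 13.12
tcp_pos: [0.521, -0.2661, 0.08]
tool_rot: [-3.074, -0.625, 0.004]
wrist_force: [-0.3, 1.3, -1.2]
gripper_width: 0.548
```

```bash
python3 - <<'E'
from h import *
st();go([.5224,-.266,.0115],.40)
t=grab_frame("top")[:,:,::-1]; s=grab_frame("side")[:,:,::-1]
cv2.imwrite("pics/top8.png",t);cv2.imwrite("pics/side8.png",s)
crop(t,215,125,375,280,3.75,"pics/a.png"); crop(s,200,90,330,190,5,"pics/b.png")
E
```

```text
t 13.12 tcp [ 0.521  -0.2661  0.08  ] yaw 0.4011 f [-0.3  1.3 -1.2] w 0.548
shift mm [ 1.4  0.8 68.5] turn [-0.28  0.1   0.06] steps 1.6 0.0
```

View pics/a.png

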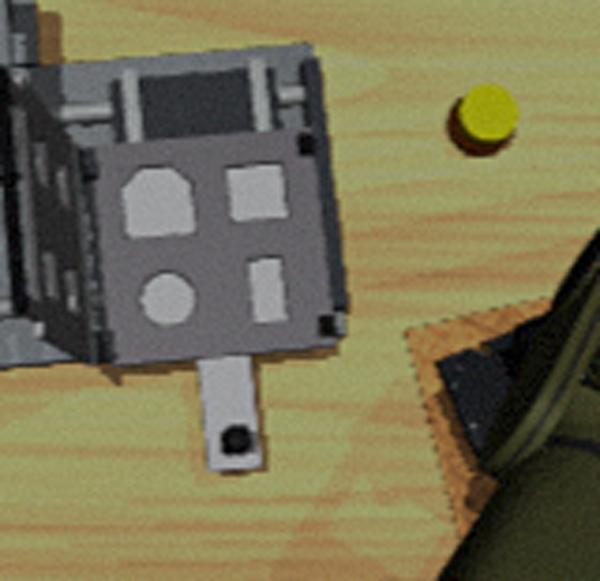

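View pics/b.png

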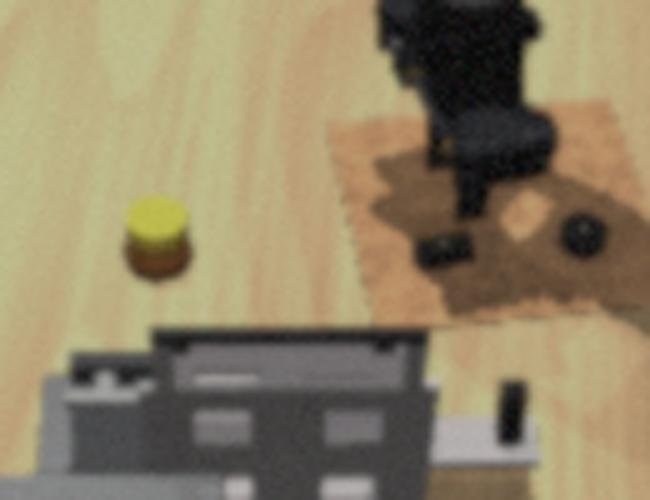

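```bash
python3 - <<'E'
from h import *
im=cv2.imread("pics/top8.png"); x0,y0,x1,y1=240,160,300,215;f=8
c=cv2.resize(im[y0:y1,x0:x1],None,fx=f,fy=f,interpolation=cv2.INTER_CUBIC);g=c.min(2)
m=(g>125).astype(np.uint8)
for k in cv2.findContours(m,cv2.RETR_EXTERNAL,cv2.CHAIN_APPROX_NONE)[0]:
    a=cv2.contourArea(k)
    if a<40*64: continue
    P=np.array([ray("top",(q[0]+.5)/f-.5+[x0,y0],.0595) for q in k])[:,:2].astype(np.float32)
    r=cv2.minAreaRect(P*1000); M=cv2.moments((P*1000).reshape(-1,1,2)); print(int(a/64),"rect",np.round(r,1) if 0 else [np.round(v,1) for v in r], "cen",round(M["m10"]/M["m00"],1),round(M["m01"]/M["m00"],1))
p=np.array([.4737,-.0484]);X=np.array([np.cos(.11),np.sin(.11)]);Y=np.array([-X[1],X[0]])
for n,(x,y) in dict(d=(38,38),sq=(38,-38),ro=(-38,38),bar=(-38,-38)).items(): print(n,((p+X*(.15+x/1e3)+Y*y/1e3)*1e3).round(1))
E
```

```text
143 rect [array([579.3,   1.6]), array([39.1, 38.2]), np.float64(45.4)] cen 580.0 1.5
132 rect [array([588.5, -73.3]), array([48.3, 25.5]), np.float64(6.9)] cen 588.1 -73.6
291 rect [array([655.2,   9.9]), array([52.8, 53.6]), np.float64(5.2)] cen 653.5 9.8
194 rect [array([664.1, -65.7]), array([42. , 43.4]), np.float64(5.6)] cen 663.9 -65.4
d [656.4  10. ]
sq [664.7 -65.5]
ro [580.9   1.7]
bar [589.2 -73.9]
```

Request:
{"api": "servo_tool", "payload": {"motion": [[0.002, 0.002, 0.02, 0, 0, 0, 0.1], [0.002, 0.002, 0.045, 0, 0, 0, 0], [0.002, 0.002, 0.062, 0, 0, 0, -0.2], [0.002, 0.002, 0.066, 0, 0, 0, -0.3], [0.002, 0.002, 0.066, 0, 0, 0, -0.3]]}}

```text
time: 13.63
tcp_pos: [0.5206, -0.2635, 0.0116]
tool_rot: [-3.067, -0.626, 0.014]
wrist_force: [0.7, 0.9, 0.4]
gripper_width: 0.368
```

```bash
python3 - <<'E'
from h import *
s=st();print(s["joint_velocities"].round(3));go([.5235,-.2672,.0108],.40)
crop(grab_frame("side")[:,:,::-1],270,110,330,160,10,"pics/b.png")
E
```

```text
t 13.63 tcp [ 0.5206 -0.2635  0.0116] yaw 0.403 f [0.7 0.9 0.4] w 0.368
[-0.003 -0.029 -0.027  0.002  0.005 -0.001]
shift mm [1.3 4.5 0.8] turn [-0.72  0.39  0.17] steps 0.1 0.1
```

View pics/b.png

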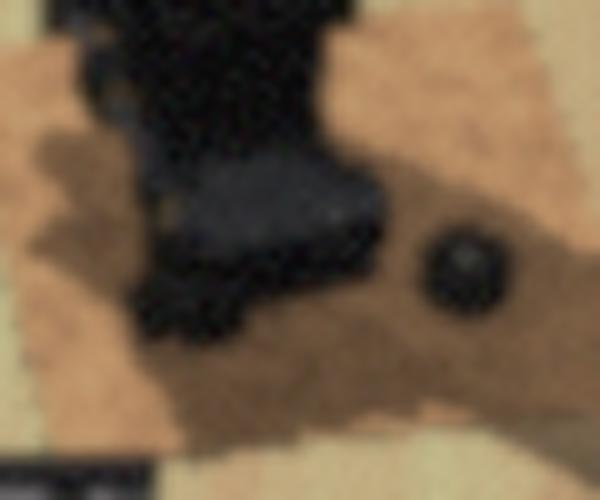

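Request:
{"api": "servo_tool", "payload": {"motion": [[0.001, 0.004, 0.001, -0.7, 0.4, 0, -0.3], [0.001, 0.004, 0.001, -0.7, 0.4, 0, -0.6], [0.001, 0.004, 0.001, -0.7, 0.4, 0, -1], [0.001, 0.004, 0.001, -0.7, 0.4, 0, -1], [0.001, 0.004, 0.001, -0.7, 0.4, 0, -1]]}}

```text
time: 14.1
tcp_pos: [0.5247, -0.268, 0.0133]
tool_rot: [3.075, 0.628, 0.005]
wrist_force: [-0.3, -0.7, 4.0]
gripper_width: 0.204
```

Request:
{"api": "servo_tool", "payload": {"motion": [[0, 0, 0, 0, 0, 0, -1], [0, 0, 0, 0, 0, 0, -1]]}}

```text
time: 14.27
tcp_pos: [0.5248, -0.2681, 0.0135]
tool_rot: [3.075, 0.628, 0.006]
wrist_force: [1.0, -0.2, -0.0]
gripper_width: 0.206
```

```bash
python3 - <<'E'
from h import *
s=st();go([.522,-.266,.18],.11)
E
```

```text
t 14.27 tcp [ 0.5248 -0.2681  0.0135] yaw 0.4028 f [ 1.  -0.2 -0. ] w 0.206
shift mm [  -1.3   -2.4 -166.5] turn [ 0.19 -0.21 16.77] steps 4.0 2.3
```

Request:
{"api": "servo_tool", "payload": {"motion": [[0, 0, -0.02, 0, 0, 0, -1], [0, 0, -0.05, 0, 0, 4, -1], [0, 0, -0.08, 0, 0, 9, -1], [0, -0.01, -0.11, 0, 0, 13, -1], [0, -0.03, -0.13, 0, 0, 16.8, -1]]}}

```text
time: 14.68
tcp_pos: [0.5138, -0.2417, 0.1467]
tool_rot: [3.132, 0.164, 0.012]
wrist_force: [-0.5, 0.2, 0.2]
gripper_width: 0.202
```

```bash
python3 - <<'E'
from h import *
s=st();go([.5887,-.0737,.14],.11)
crop(grab_frame("side")[:,:,::-1],250,80,340,160,7,"pics/b.png")
E
```

```text
t 14.68 tcp [ 0.5138 -0.2417  0.1467] yaw 0.1044 f [-0.5  0.2  0.2] w 0.202
shift mm [  92.  -159.3    6.5] turn [ 0.31 -0.42 -0.32] steps 4.4 0.1
```

View pics/b.png

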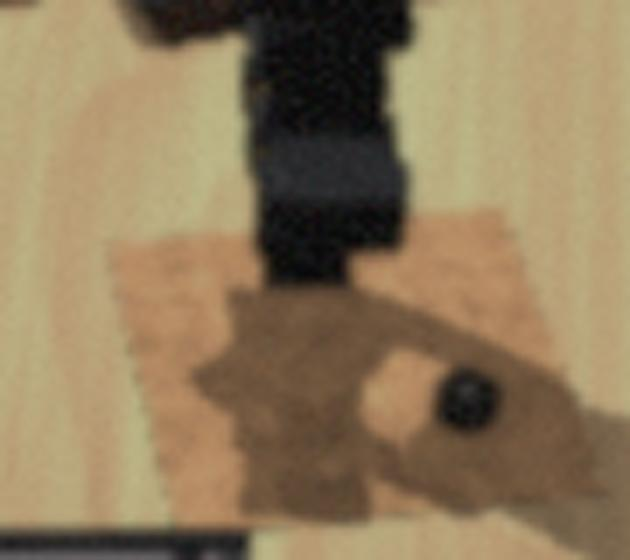

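Request:
{"api": "servo_tool", "payload": {"motion": [[0.018, -0.032, 0, 0, 0, 0, -1], [0.037, -0.064, 0, 0, 0, 0, -1], [0.055, -0.096, 0, 0, 0, 0, -1], [0.074, -0.128, 0, 0, -0.4, -0.3, -1], [0.092, -0.159, 0.006, 0, -0.4, -0.3, -1]]}}

```text
time: 15.15
tcp_pos: [0.5902, -0.0699, 0.1448]
tool_rot: [3.131, 0.173, 0.009]
wrist_force: [0.6, -0.1, -0.4]
gripper_width: 0.207
```

```bash
python3 - <<'E'
from h import *
s=st();go([.5887,-.0737,.072],.11)
E
```

```text
t 15.15 tcp [ 0.5902 -0.0699  0.1448] yaw 0.1101 f [ 0.6 -0.1 -0.4] w 0.207
shift mm [-2.3  3.2 72.8] turn [ 0.36 -0.29  0.01] steps 1.7 0.1
```

Request:
{"api": "servo_tool", "payload": {"motion": [[-0.001, 0.002, 0.02, 0.3, -0.3, 0, -1], [-0.002, 0.003, 0.04, 0.3, -0.3, 0, -1], [-0.002, 0.003, 0.056, 0.3, -0.3, 0, -1], [-0.002, 0.003, 0.062, 0.3, -0.3, 0, -1], [-0.002, 0.003, 0.062, 0.3, -0.3, 0, -1]]}}

```text
time: 15.57
tcp_pos: [0.5869, -0.073, 0.0798]
tool_rot: [-3.136, -0.174, 0.008]
wrist_force: [-0.5, 0.1, 0.8]
gripper_width: 0.207
```

```bash
python3 - <<'E'
from h import *
s=st();go([.5887,-.0737,.0685],.11)
crop(grab_frame("side")[:,:,::-1],200,130,310,210,7,"pics/b.png")
E
```

```text
t 15.57 tcp [ 0.5869 -0.073   0.0798] yaw 0.1106 f [-0.5  0.1  0.8] w 0.207
shift mm [ 1.8  0.9 11.3] turn [-0.04  0.3   0.03] steps 0.3 0.0
```

View pics/b.png

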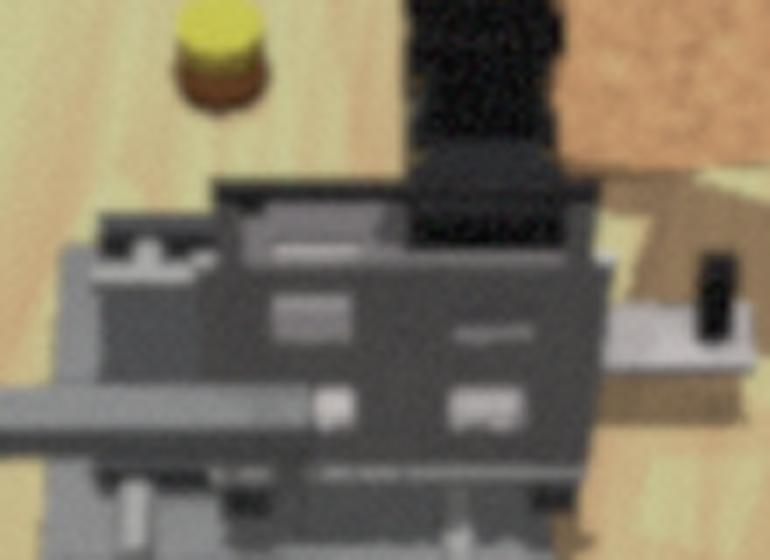

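Request:
{"api": "servo_tool", "payload": {"motion": [[0.003, 0.001, 0.003, 0, 0.3, 0, -1], [0.003, 0.001, 0.006, 0, 0.3, 0, -1], [0.003, 0.001, 0.009, 0, 0.3, 0, -1], [0.003, 0.001, 0.01, 0, 0.3, 0, -1]]}}

```text
time: 15.95
tcp_pos: [0.592, -0.0744, 0.073]
tool_rot: [3.136, 0.173, 0.007]
wrist_force: [-2.7, 0.1, 8.1]
gripper_width: 0.208
```

```bash
python3 - <<'E'
from h import *
s=st();go([.590,-.0737,.0685],.11)
E
```

```text
t 15.95 tcp [ 0.592  -0.0744  0.073 ] yaw 0.1101 f [-2.7  0.1  8.1] w 0.208
shift mm [-2.  -1.   4.5] turn [ 0.05 -0.26  0.  ] steps 0.1 0.0
```

Request:
{"api": "servo_tool", "payload": {"motion": [[-0.001, 0, 0, 0, 0, 0, -1], [-0.002, 0, 0.001, 0, 0, 0, -1], [-0.003, -0.001, 0.002, 0, 0, 0, -1]]}}

```text
time: 16.2
tcp_pos: [0.5909, -0.0748, 0.073]
tool_rot: [3.134, 0.173, 0.015]
wrist_force: [2.8, -2.4, 7.5]
gripper_width: 0.204
```

```bash
python3 - <<'E'
from h import *
s=st();go([.590,-.0737,.0685],.11)
crop(grab_frame("side")[:,:,::-1],200,130,310,210,7,"pics/b.png")
crop(grab_frame("top")[:,:,::-1],215,125,345,245,5,"pics/a.png")
E
```

```text
t 16.2 tcp [ 0.5909 -0.0748  0.073 ] yaw 0.1102 f [ 2.8 -2.4  7.5] w 0.204
shift mm [-0.8 -1.2  4.5] turn [ 0.21 -0.54  0.01] steps 0.1 0.1
```

View pics/a.png

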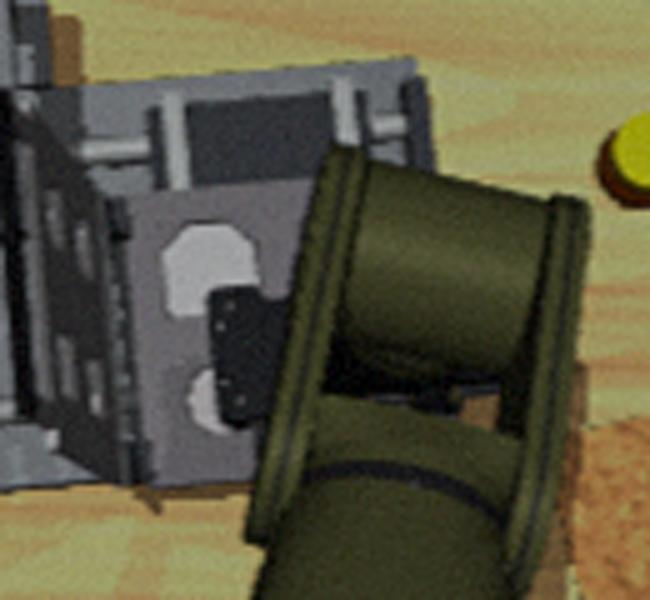

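Request:
{"api": "servo_tool", "payload": {"motion": [[-0.001, -0.001, 0, 0, 0, 0, -1], [-0.002, -0.0015, 0.001, 0, 0, 0, -1], [-0.003, -0.002, 0.001, 0, 0, 0, -1], [-0.003, -0.002, 0.001, 0, 0, 0, -1]]}}

```text
time: 16.63
tcp_pos: [0.5866, -0.0727, 0.0711]
tool_rot: [3.134, 0.173, 0.012]
wrist_force: [-0.4, 0.6, -0.5]
gripper_width: 0.206
```

Request:
{"api": "servo_tool", "payload": {"motion": [[-0.001, 0, 0.001, 0, 0, 0, -1], [-0.002, 0, 0.001, 0, 0, 0, -1], [-0.002, 0, 0.002, 0, 0, 0, -1]]}}

```text
time: 16.88
tcp_pos: [0.5861, -0.0728, 0.0699]
tool_rot: [3.134, 0.173, 0.018]
wrist_force: [4.3, 0.6, 2.1]
gripper_width: 0.206
```

Request:
{"api": "servo_tool", "payload": {"motion": [[0.001, 0, 0.001, 0, 0, 0, -1], [0.001, 0, 0.002, 0, 0, 0, -1], [0.001, 0, 0.002, 0, 0, 0, -1]]}}

```text
time: 17.13
tcp_pos: [0.5869, -0.0726, 0.0682]
tool_rot: [3.134, 0.173, 0.017]
wrist_force: [0.0, 0.2, 4.1]
gripper_width: 0.206
```

Seated (z 0.068, force building). Release and rise.

Request:
{"api": "servo_tool", "payload": {"motion": [[0, 0, 0, 0, 0, 0, -0.3], [0, 0, 0, 0, 0, 0, -0.3], [0, 0, -0.02, 0, 0, 0, -0.2], [0, 0, -0.05, 0, 0, 0, 0], [0, 0.01, -0.09, 0, 0, 0, 0]]}}

```text
time: 17.55
tcp_pos: [0.5837, -0.0809, 0.1545]
tool_rot: [-3.136, -0.175, -0.002]
wrist_force: [0.6, -0.2, -0.5]
gripper_width: 0.472
```

```bash
python3 - <<'E'
from h import *
s=st();go([.4205,-.2955,.12],.11+np.pi/2)
E
```

```text
t 17.55 tcp [ 0.5837 -0.0809  0.1545] yaw 0.1115 f [ 0.6 -0.2 -0.5] w 0.472
shift mm [-186.1  195.1   34.1] turn [ 2.000e-02 -8.000e-02 -8.991e+01] steps 6.5 12.6
```

Request:
{"api": "servo_tool", "payload": {"motion": [[-0.01, 0.03, -0.01, 0, 0, -7, 0], [-0.035, 0.06, -0.01, 0, 0, -14, 0], [-0.06, 0.085, -0.01, 0, 0, -21, 0], [-0.09, 0.115, 0, 0, 0, -28, 0.2], [-0.12, 0.14, 0, 0, 0, -35, 0.2]]}}

```text
time: 17.97
tcp_pos: [0.482, -0.2299, 0.1528]
tool_rot: [-2.942, -1.096, 0.001]
wrist_force: [0.6, -0.8, -0.4]
gripper_width: 0.576
```

```bash
python3 - <<'E'
from h import *
s=st();go([.42,-.2945,.12],.11+np.pi/2)
t=grab_frame("top")[:,:,::-1];cv2.imwrite("pics/top9.png",t)
crop(t,215,125,345,245,5,"pics/a.png")
E
```

```text
t 17.97 tcp [ 0.482  -0.2299  0.1528] yaw 0.7131 f [ 0.6 -0.8 -0.4] w 0.576
shift mm [-89.2   8.3  32.8] turn [ -0.12  -0.06 -55.45] steps 2.3 7.7
```

View pics/a.png

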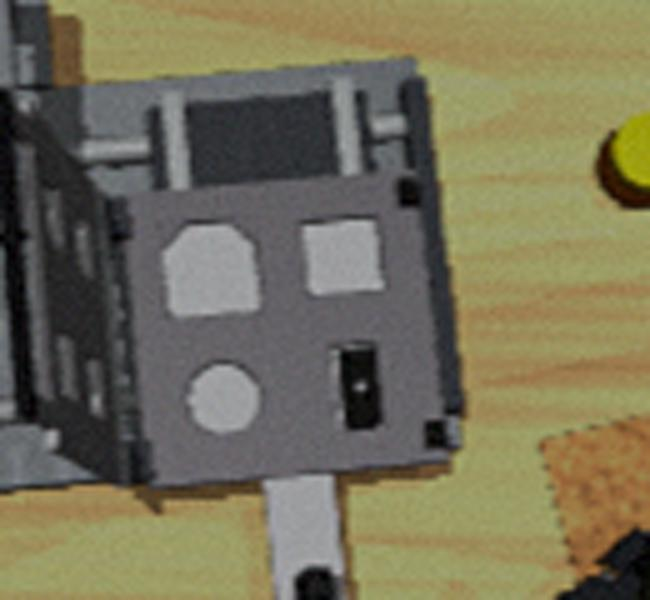

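Request:
{"api": "servo_tool", "payload": {"motion": [[-0.02, 0.002, 0.005, 0, 0, -7, 0.2], [-0.04, 0.004, 0.01, 0, 0, -14, 0.2], [-0.06, 0.006, 0.015, 0, 0, -21, 0.2], [-0.075, 0.007, 0.02, 0, 0, -28, 0.2], [-0.089, 0.008, 0.025, 0, 0, -35, 0.2]]}}

```text
time: 18.43
tcp_pos: [0.4145, -0.2987, 0.1268]
tool_rot: [-2.467, -1.938, 0.009]
wrist_force: [-1.3, -0.2, 1.0]
gripper_width: 0.597
```

Request:
{"api": "servo_tool", "payload": {"motion": [[0, 0, 0.005, 0, 0, -7, 0.2], [0, 0, 0.01, 0, 0, -14, 0.2], [0, 0, 0.015, 0, 0, -20.5, 0.2], [0, 0, 0.02, 0, 0, -20.5, 0.2]]}}

```text
time: 18.77
tcp_pos: [0.4136, -0.2984, 0.1058]
tool_rot: [-2.08, -2.345, 0.008]
wrist_force: [0.6, -0.4, 0.3]
gripper_width: 0.603
```

```bash
python3 - <<'E'
from h import *
s=st();print(s["joints"].round(2));go([.42,-.2945,.0095],.11+np.pi/2)
crop(grab_frame("side")[:,:,::-1],260,90,340,160,7,"pics/b.png")
E
```

```text
t 18.77 tcp [ 0.4136 -0.2984  0.1058] yaw 1.6904 f [ 0.6 -0.4  0.3] w 0.603
[-0.73 -0.09  2.06 -0.01  1.18 -0.85]
shift mm [ 2.9  7.6 96.3] turn [-0.48 -0.11  0.55] steps 2.3 0.1
```

View pics/b.png

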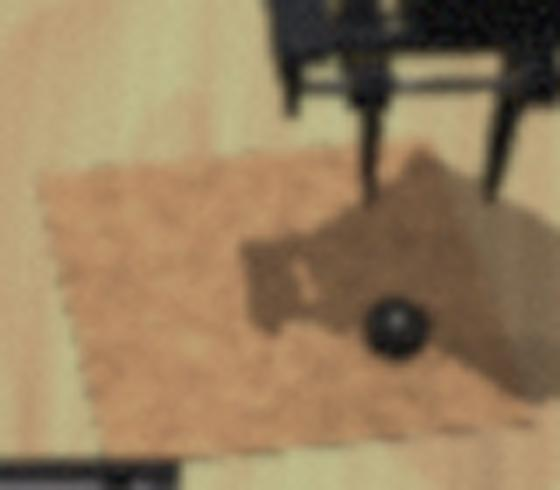

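Request:
{"api": "servo_tool", "payload": {"motion": [[0.003, 0.007, 0.025, -0.5, 0, 0.5, 0.2], [0.003, 0.008, 0.05, -0.5, 0, 0.5, 0.2], [0.003, 0.008, 0.075, -0.5, 0, 0.5, 0.1], [0.003, 0.008, 0.085, -0.5, 0, 0.5, 0], [0.003, 0.008, 0.085, -0.5, 0, 0.5, 0]]}}

```text
time: 19.23
tcp_pos: [0.4179, -0.2919, 0.0166]
tool_rot: [-2.095, -2.328, -0.002]
wrist_force: [0.5, 0.3, 0.1]
gripper_width: 0.51
```

```bash
python3 - <<'E'
from h import *
s=st();go([.42,-.2945,.0095],.11+np.pi/2)
crop(grab_frame("side")[:,:,::-1],260,90,340,160,7,"pics/b.png")
E
```

```text
t 19.23 tcp [ 0.4179 -0.2919  0.0166] yaw 1.6761 f [0.5 0.3 0.1] w 0.51
shift mm [-2.9  1.9  7.1] turn [-0.31 -0.46 -0.27] steps 0.2 0.1
```

View pics/b.png

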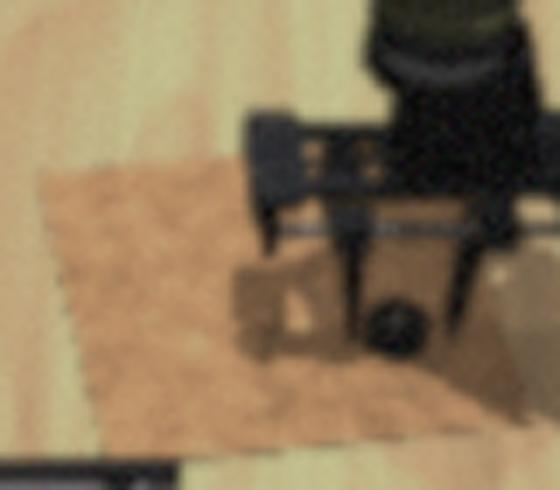

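Request:
{"api": "servo_tool", "payload": {"motion": [[-0.003, 0.002, 0.004, -0.3, -0.4, 0, 0], [-0.003, 0.002, 0.007, -0.3, -0.4, 0, -0.1], [-0.003, 0.002, 0.007, -0.3, -0.4, 0, -0.3], [-0.003, 0.002, 0.007, -0.3, -0.4, 0, -1], [-0.003, 0.002, 0.007, -0.3, -0.4, 0, -1]]}}

```text
time: 19.7
tcp_pos: [0.4219, -0.2962, 0.0124]
tool_rot: [2.099, 2.332, 0.001]
wrist_force: [-0.8, -0.4, 0.6]
gripper_width: 0.367
```

Request:
{"api": "servo_tool", "payload": {"motion": [[0, 0, 0, 0, 0, 0, -1], [0, 0, 0, 0, 0, 0, -1], [0, 0, 0, 0, 0, 0, -1]]}}

```text
time: 19.95
tcp_pos: [0.422, -0.2963, 0.0127]
tool_rot: [2.098, 2.332, 0.001]
wrist_force: [0.6, 0.6, -0.5]
gripper_width: 0.366
```

```bash
python3 - <<'E'
from h import *
s=st();go([.42,-.2945,.14],.11+np.pi/2)
E
```

```text
t 19.95 tcp [ 0.422  -0.2963  0.0127] yaw 1.6762 f [ 0.6  0.6 -0.5] w 0.366
shift mm [   1.6   -1.3 -127.4] turn [ 0.2   0.17 -0.26] steps 3.1 0.1
```

Request:
{"api": "servo_tool", "payload": {"motion": [[0, 0, -0.03, 0, 0, 0, -1], [0, 0, -0.065, 0, 0, 0, -1], [0.01, 0, -0.1, 0, 0, 0, -1], [0.03, 0.01, -0.125, 0, 0, 0, -1], [0.06, 0.03, -0.135, 0, 0, 0, -1]]}}

```text
time: 20.37
tcp_pos: [0.4464, -0.2353, 0.1528]
tool_rot: [2.097, 2.322, 0.002]
wrist_force: [1.8, -0.5, 0.1]
gripper_width: 0.369
```

```bash
python3 - <<'E'
from h import *
s=st();go([.5805,.0016,.14],.11+np.pi/2)
crop(grab_frame("side")[:,:,::-1],240,70,340,150,7,"pics/b.png")
E
```

```text
t 20.37 tcp [ 0.4464 -0.2353  0.1528] yaw 1.6723 f [ 1.8 -0.5  0.1] w 0.369
shift mm [222.2 157.3  12.4] turn [ 0.53  0.5  -0.48] steps 6.5 0.1
```

View pics/b.png

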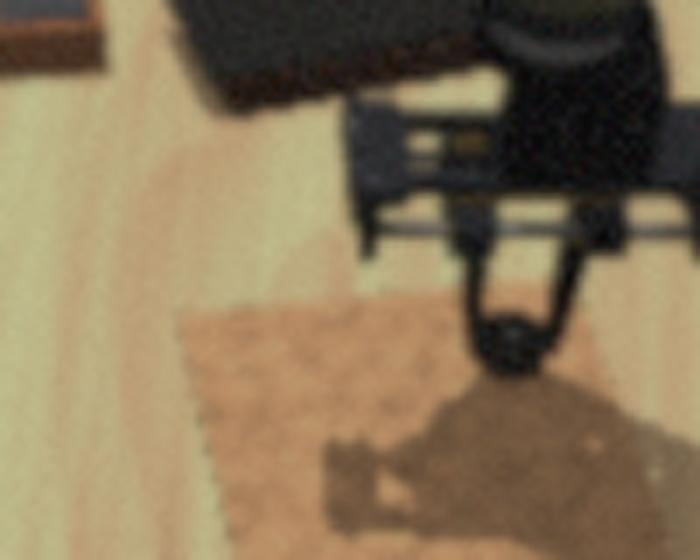

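Request:
{"api": "servo_tool", "payload": {"motion": [[0.033, 0.023, 0, 0, 0, 0, -1], [0.066, 0.047, 0, 0, 0, 0, -1], [0.099, 0.07, 0, 0, 0, 0, -1], [0.132, 0.093, 0, 0, 0, 0, -1], [0.16, 0.113, 0, 0, 0, 0, -1]]}}

```text
time: 20.83
tcp_pos: [0.5455, -0.0562, 0.1539]
tool_rot: [2.091, 2.328, 0.01]
wrist_force: [0.8, -0.5, 0.0]
gripper_width: 0.369
```

```bash
python3 - <<'E'
from h import *
s=st();go([.5805,.0016,.12],.11+np.pi/2)
E
```

```text
t 20.83 tcp [ 0.5455 -0.0562  0.1539] yaw 1.6779 f [ 0.8 -0.5  0. ] w 0.369
shift mm [53.9 40.5 34.2] turn [ 0.75  0.26 -0.17] steps 1.8 0.1
```

Request:
{"api": "servo_tool", "payload": {"motion": [[0.02, 0.015, 0, 0, 0, 0, -1], [0.04, 0.03, 0.005, 0.4, 0.2, 0, -1], [0.053, 0.04, 0.02, 0.7, 0.3, 0, -1], [0.054, 0.0405, 0.035, 0.7, 0.3, 0, -1], [0.054, 0.0405, 0.05, 0.7, 0.3, 0, -1]]}}

```text
time: 21.25
tcp_pos: [0.5811, 0.0029, 0.1033]
tool_rot: [-2.097, -2.34, -0.002]
wrist_force: [-0.9, -0.6, -0.2]
gripper_width: 0.368
```

```bash
python3 - <<'E'
from h import *
s=st();go([.5805,.0016,.0677],.11+np.pi/2)
crop(grab_frame("side")[:,:,::-1],200,120,310,210,7,"pics/b.png")
crop(grab_frame("top")[:,:,::-1],215,125,345,245,5,"pics/a.png")
E
```

```text
t 21.25 tcp [0.5811 0.0029 0.1033] yaw 1.6802 f [-0.9 -0.6 -0.2] w 0.368
shift mm [-1.3 -0.8 35.6] turn [ 0.04 -0.05 -0.03] steps 0.9 0.0
```

View pics/b.png

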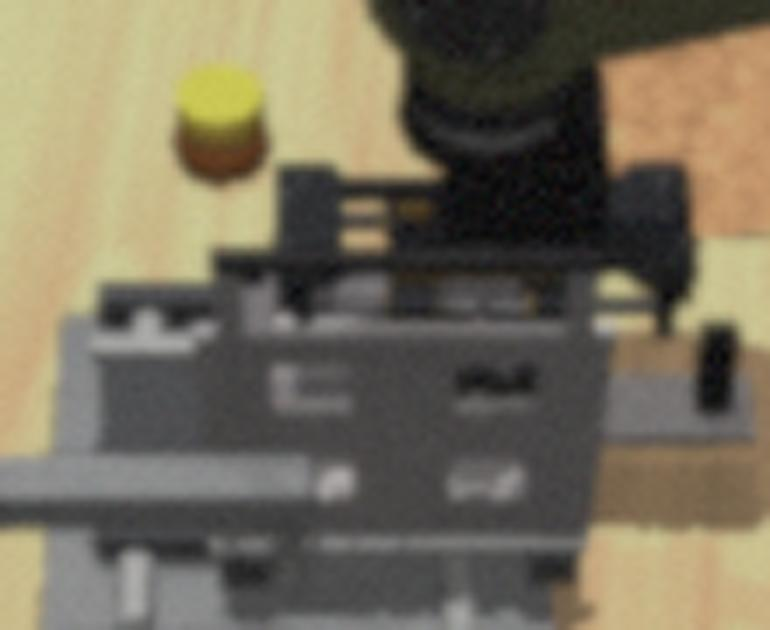

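Request:
{"api": "servo_tool", "payload": {"motion": [[-0.001, -0.001, 0.012, 0, 0, 0, -1], [-0.001, -0.001, 0.022, 0, 0, 0, -1], [-0.001, -0.001, 0.026, 0, 0, 0, -1], [-0.001, -0.001, 0.027, 0, 0, 0, -1]]}}

```text
time: 21.68
tcp_pos: [0.5763, 0.0009, 0.0723]
tool_rot: [-2.094, -2.332, 0.007]
wrist_force: [-0.7, -0.1, -0.3]
gripper_width: 0.366
```

```bash
python3 - <<'E'
from h import *
s=st();go([.5805,.0016,.0677],.11+np.pi/2)
E
```

```text
t 21.68 tcp [0.5763 0.0009 0.0723] yaw 1.6783 f [-0.7 -0.1 -0.3] w 0.366
shift mm [0.2 4.3 4.5] turn [-0.45 -0.14 -0.14] steps 0.1 0.1
```

Request:
{"api": "servo_tool", "payload": {"motion": [[0, 0.002, -0.002, 0, 0, 0, -1], [0, 0.004, -0.002, -0.4, 0, 0, -1], [0, 0.004, -0.002, -0.4, 0, 0, -1]]}}

```text
time: 21.93
tcp_pos: [0.5812, 0.0013, 0.0752]
tool_rot: [-2.099, -2.337, -0.004]
wrist_force: [-0.4, -0.2, 1.2]
gripper_width: 0.366
```

```bash
python3 - <<'E'
from h import *
s=st();go([.5805,.0016,.0677],.11+np.pi/2)
E
```

```text
t 21.93 tcp [0.5812 0.0013 0.0752] yaw 1.6782 f [-0.4 -0.2  1.2] w 0.366
shift mm [ 0.4 -0.7  7.5] turn [ 0.08 -0.12 -0.15] steps 0.2 0.0
```

Request:
{"api": "servo_tool", "payload": {"motion": [[0, 0, 0.003, 0, 0, 0, -1], [0, 0, 0.006, 0, 0, 0, -1], [0, 0, 0.008, 0, 0, 0, -1], [0, 0, 0.008, 0, 0, 0, -1]]}}

```text
time: 22.27
tcp_pos: [0.5813, 0.0013, 0.0673]
tool_rot: [-2.099, -2.337, -0.004]
wrist_force: [-0.2, 1.0, -0.8]
gripper_width: 0.366
```

Request:
{"api": "servo_tool", "payload": {"motion": [[0, 0, 0.001, 0, 0, 0, 0], [0, 0, 0.001, 0, 0, 0, 0], [0, 0, 0.001, 0, 0, 0, 0], [0, 0, -0.02, 0, 0, 0, 0], [0, 0, -0.05, 0, 0, 0, 0]]}}

```text
time: 22.68
tcp_pos: [0.5784, 0.0014, 0.1139]
tool_rot: [-2.094, -2.332, 0.003]
wrist_force: [-0.3, -0.1, 0.6]
gripper_width: 0.502
```

Request:
{"api": "servo_tool", "payload": {"motion": [[0, 0, -0.03, 0, 0, 0, 0], [-0.03, 0, -0.06, 0, 0, 7, 0], [-0.065, 0, -0.07, 0, 0, 14, 0], [-0.1, -0.01, -0.07, 0, 0, 21, 0], [-0.135, -0.02, -0.07, 0, 0, 28, 0]]}}

```text
time: 23.1
tcp_pos: [0.5743, -0.1366, 0.1855]
tool_rot: [-2.604, -1.752, 0.002]
wrist_force: [-0.1, 0.2, -0.2]
gripper_width: 0.499
```

```bash
python3 - <<'E'
from h import *
s=st()
s=grab_frame("side")[:,:,::-1];cv2.imwrite("pics/side10.png",s);crop(s,200,120,310,210,7,"pics/b.png")
t=grab_frame("top")[:,:,::-1];cv2.imwrite("pics/top10.png",t);crop(t,215,125,345,245,5,"pics/a.png")
E
```

```text
t 23.1 tcp [ 0.5743 -0.1366  0.1855] yaw 1.1846 f [-0.1  0.2 -0.2] w 0.499
```

View pics/a.png

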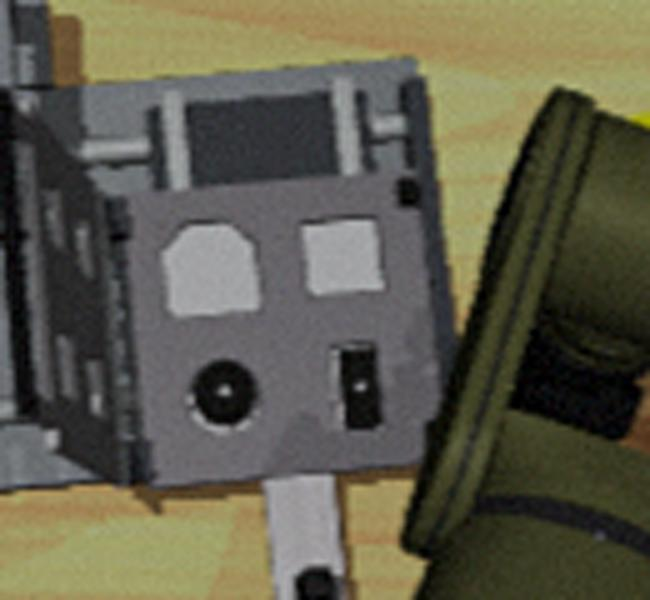

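View pics/b.png

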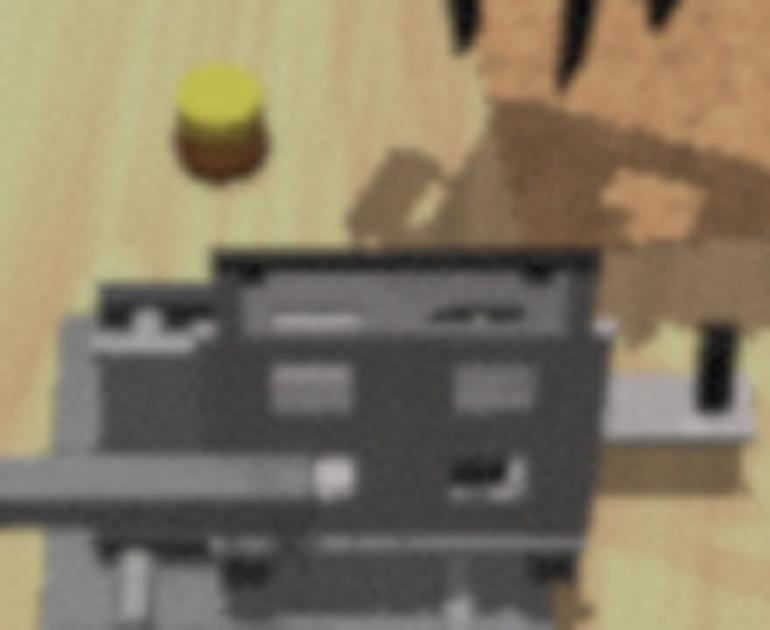

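```bash
python3 - <<'E'
from h import *
im=cv2.imread("pics/top10.png");
for nm,(u,v) in dict(round=(225,389),bar=(361,387)).items():
    p=np.array([215+u/5-.4,125+v/5-.4]); print(nm,p,ray("top",p,.074))
go([.603,.108,.365],.11)
E
```

```text
round [259.6 202.4] [0.5835654  0.00139323 0.074     ]
bar [286.8 202. ] [ 0.58607185 -0.0748985   0.074     ]
shift mm [ 240.2  -66.8 -181. ] turn [-0.28  0.24 61.46] steps 7.4 8.6
```

Request:
{"api": "servo_tool", "payload": {"motion": [[0, 0, -0.04, 0, 0, 7, 0], [0, 0, -0.08, 0, 0, 14, 0], [0, 0, -0.12, 0, 0, 21, 0], [0.015, -0.005, -0.155, 0, 0, 28, -0.1], [0.04, -0.01, -0.18, 0, 0, 35, -0.2]]}}

```text
time: 23.62
tcp_pos: [0.5802, -0.0993, 0.3682]
tool_rot: [-3.017, -0.874, 0.002]
wrist_force: [0.7, 0.1, 0.3]
gripper_width: 0.429
```

```bash
python3 - <<'E'
from h import *
st();go([.603,.108,.365],.11)
E
```

```text
t 23.62 tcp [ 0.5802 -0.0993  0.3682] yaw 0.5642 f [0.7 0.1 0.3] w 0.429
shift mm [ 130.1 -163.     3.1] turn [-2.000e-02  9.000e-02  2.602e+01] steps 5.0 3.6
```

Request:
{"api": "servo_tool", "payload": {"motion": [[0.026, -0.032, 0, 0, 0, 6, -0.2], [0.052, -0.065, 0, 0, 0, 12, -0.2], [0.078, -0.098, 0, 0, 0, 19, -0.2], [0.104, -0.13, 0, 0, 0, 26, -0.2], [0.13, -0.163, 0.003, 0, 0, 26, -0.2]]}}

```text
time: 24.03
tcp_pos: [0.6023, 0.1053, 0.366]
tool_rot: [-3.137, -0.169, 0.001]
wrist_force: [1.2, -0.5, 0.2]
gripper_width: 0.403
```

```bash
python3 - <<'E'
from h import *
st();go([.603,.109,.283],.11)
crop(grab_frame("side")[:,:,::-1],200,100,310,210,5,"pics/b.png")
E
```

```text
t 24.03 tcp [0.6023 0.1053 0.366 ] yaw 0.1078 f [ 1.2 -0.5  0.2] w 0.403
shift mm [ 1.2 -3.6 83. ] turn [-0.01  0.02 -0.13] steps 2.0 0.0
```

View pics/b.png

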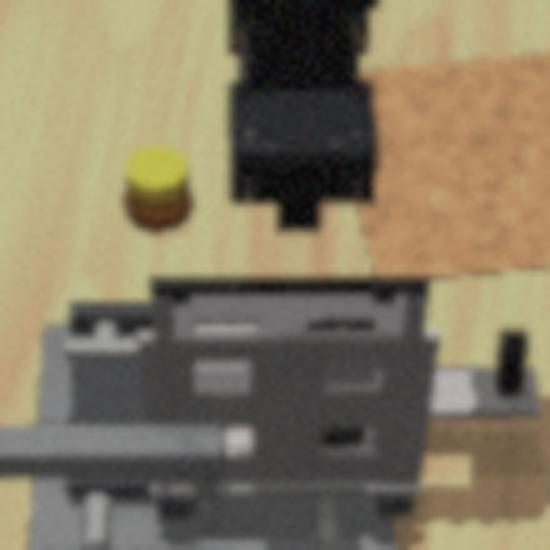

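Request:
{"api": "servo_tool", "payload": {"motion": [[0.001, -0.004, 0.02, 0, 0, 0, -0.2], [0.001, -0.004, 0.05, 0, 0, 0, -0.2], [0.001, -0.004, 0.075, 0, 0, 0, -0.2], [0.001, -0.004, 0.082, 0, 0, 0, -0.2], [0.001, -0.004, 0.082, 0, 0, 0, -1]]}}

```text
time: 24.5
tcp_pos: [0.6005, 0.1173, 0.279]
tool_rot: [-3.13, -0.186, 0.013]
wrist_force: [-0.6, 0.5, -0.7]
gripper_width: 0.371
```

Request:
{"api": "servo_tool", "payload": {"motion": [[0, 0, 0, 0, 0, 0, -1], [0, 0, 0, 0, 0, 0, -1], [0, 0, 0, 0, 0, 0, -1], [0, 0, 0, 0, 0, 0, -1], [0, 0, 0, 0, 0, 0, -1]]}}

```text
time: 24.92
tcp_pos: [0.6014, 0.115, 0.2803]
tool_rot: [-3.134, -0.184, 0.01]
wrist_force: [0.5, -6.6, -2.1]
gripper_width: 0.094
```

```bash
python3 - <<'E'
from h import *
s=st()
for t in(1.68,1.6,1.5,1.4,1.3): go(bar(t,.026),.11)
E
```

```text
t 24.92 tcp [0.6014 0.115  0.2803] yaw 0.1173 f [ 0.5 -6.6 -2.1] w 0.094
shift mm [-0.7 23.3 -2.3] turn [-0.13  0.35  0.42] steps 0.6 0.1
shift mm [-0.8 41.6 -3.6] turn [-0.13  0.35  0.42] steps 1.0 0.1
shift mm [-1.  64.6 -3.2] turn [-0.13  0.35  0.42] steps 1.6 0.1
shift mm [-1.2 87.5 -0.5] turn [-0.13  0.35  0.42] steps 2.1 0.1
shift mm [ -1.3 109.9   4.5] turn [-0.13  0.35  0.42] steps 2.6 0.1
```

Request:
{"api": "servo_tool", "payload": {"motion": [[-0.001, 0.022, -0.002, 0, 0.3, 0.4, -1], [-0.001, 0.0415, -0.0035, 0, 0.3, 0.4, -1], [-0.001, 0.0645, -0.003, 0, 0.3, 0.4, -1], [-0.001, 0.0875, -0.0005, 0, 0.3, 0.4, -1], [-0.001, 0.11, 0.0045, 0, 0.3, 0.4, -1]]}}

```text
time: 25.33
tcp_pos: [0.6133, 0.0058, 0.276]
tool_rot: [-3.132, -0.174, 0.001]
wrist_force: [0.7, 4.2, -9.2]
gripper_width: 0.097
```

```bash
python3 - <<'E'
from h import *
s=st()
for t in(1.2,1.1,1.,.9,.8): go(bar(t,.026),.11)
E
```

```text
t 25.33 tcp [0.6133 0.0058 0.276 ] yaw 0.1107 f [ 0.7  4.2 -9.2] w 0.097
shift mm [-0.4 21.9  7.5] turn [-0.3   0.01  0.04] steps 0.6 0.0
shift mm [-0.4 42.9 16.8] turn [-0.3   0.01  0.04] steps 1.1 0.0
shift mm [-0.5 62.9 28.2] turn [-0.3   0.01  0.04] steps 1.7 0.0
shift mm [-0.5 81.7 41.4] turn [-0.3   0.01  0.04] steps 2.2 0.0
shift mm [-0.5 99.  56.5] turn [-0.3   0.01  0.04] steps 2.7 0.0
```

Request:
{"api": "servo_tool", "payload": {"motion": [[0, 0.022, 0.0075, 0, 0, 0, -1], [0, 0.043, 0.017, 0, 0, 0, -1], [0, 0.063, 0.028, 0, 0, 0, -1], [0, 0.0815, 0.0415, 0, 0, 0, -1], [0, 0.099, 0.0565, 0, 0, 0, -1]]}}

```text
time: 25.75
tcp_pos: [0.6239, -0.0911, 0.2185]
tool_rot: [-3.126, -0.173, 0.002]
wrist_force: [-0.3, 7.3, -5.4]
gripper_width: 0.095
```

```bash
python3 - <<'E'
from h import *
s=st()
for t in(.7,.58,.46,.34,.22): go(bar(t,.026),.11)
crop(grab_frame("side")[:,:,::-1],200,100,310,210,4,"pics/b.png")
E
```

```text
t 25.75 tcp [ 0.6239 -0.0911  0.2185] yaw 0.1105 f [-0.3  7.3 -5.4] w 0.095
shift mm [-0.3 17.  16.2] turn [-0.61  0.02  0.03] steps 0.6 0.1
shift mm [-0.3 33.7 38.1] turn [-0.61  0.02  0.03] steps 1.2 0.1
shift mm [-0.3 47.7 61.9] turn [-0.61  0.02  0.03] steps 1.9 0.1
shift mm [-0.3 58.7 87.2] turn [-0.61  0.02  0.03] steps 2.5 0.1
shift mm [ -0.3  66.6 113.6] turn [-0.61  0.02  0.03] steps 3.2 0.1
```

View pics/b.png

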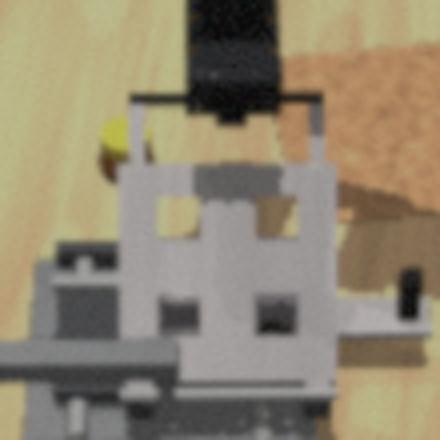

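Request:
{"api": "servo_tool", "payload": {"motion": [[0, 0.016, 0.0165, -0.3, 0, 0, -1], [0, 0.032, 0.038, -0.6, 0, 0, -1], [0, 0.046, 0.062, -0.6, 0, 0, -1], [0, 0.057, 0.087, -0.6, 0, 0, -1], [0, 0.065, 0.1135, -0.6, 0, 0, -1]]}}

```text
time: 26.22
tcp_pos: [0.6314, -0.1572, 0.102]
tool_rot: [-3.137, -0.169, -0.0]
wrist_force: [0.1, 7.9, -0.9]
gripper_width: 0.094
```

```bash
python3 - <<'E'
from h import *
s=st()
for t in(.15,.07,0): go(bar(t,.026),.11)
E
```

```text
t 26.22 tcp [ 0.6314 -0.1572  0.102 ] yaw 0.1075 f [ 0.1  7.9 -0.9] w 0.094
shift mm [-0.5  1.9 13.6] turn [-0.03 -0.01 -0.14] steps 0.3 0.0
shift mm [-0.5  3.9 31.9] turn [-0.03 -0.01 -0.14] steps 0.8 0.0
shift mm [-0.5  4.5 48. ] turn [-0.03 -0.01 -0.14] steps 1.2 0.0
```

Request:
{"api": "servo_tool", "payload": {"motion": [[0, 0.002, 0.014, 0, 0, 0, -1], [0, 0.004, 0.032, 0, 0, 0, -1], [0, 0.0045, 0.044, 0, 0, 0, -1], [0, 0.0045, 0.05, 0, 0, 0, -1], [0, 0.0045, 0.051, 0, 0, 0, -1]]}}

```text
time: 26.63
tcp_pos: [0.6359, -0.1614, 0.0586]
tool_rot: [3.137, 0.169, 0.011]
wrist_force: [-8.5, 7.2, 22.0]
gripper_width: 0.094
```

Request:
{"api": "servo_tool", "payload": {"motion": [[0, 0, 0.003, 0, 0, 0, -1], [0, 0, 0.004, 0, 0, 0, -1]]}}

```text
time: 26.8
tcp_pos: [0.6373, -0.1612, 0.0588]
tool_rot: [3.136, 0.17, 0.014]
wrist_force: [-7.5, 4.2, 16.1]
gripper_width: 0.094
```

Request:
{"api": "servo_tool", "payload": {"motion": [[0, 0, 0, 0, 0, 0, -0.3], [0, 0, 0, 0, 0, 0, -0.3], [0, 0, -0.03, 0, 0, 0, -0.3], [0, 0, -0.06, 0, 0, 0, -0.6], [0, 0, -0.075, 0, 0, 0, -1]]}}

```text
time: 27.22
tcp_pos: [0.6391, -0.1622, 0.1388]
tool_rot: [3.133, 0.17, 0.025]
wrist_force: [0.7, -0.8, 0.8]
gripper_width: 0.212
```

```bash
python3 - <<'E'
from h import *
s=st()
b=grab_frame("side")[:,:,::-1];cv2.imwrite("pics/side11.png",b);crop(b,200,100,310,210,5,"pics/b.png")
a=grab_frame("top")[:,:,::-1];cv2.imwrite("pics/top11.png",a);crop(a,215,125,345,245,5,"pics/a.png")
E
```

```text
t 27.22 tcp [ 0.6391 -0.1622  0.1388] yaw 0.1083 f [ 0.7 -0.8  0.8] w 0.212
```

View pics/b.png

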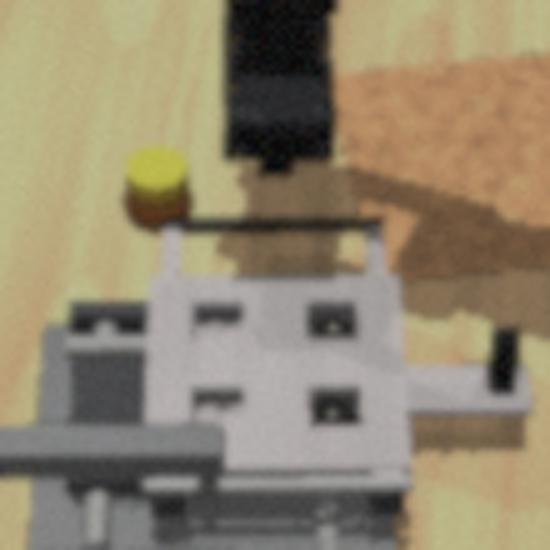

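View pics/a.png

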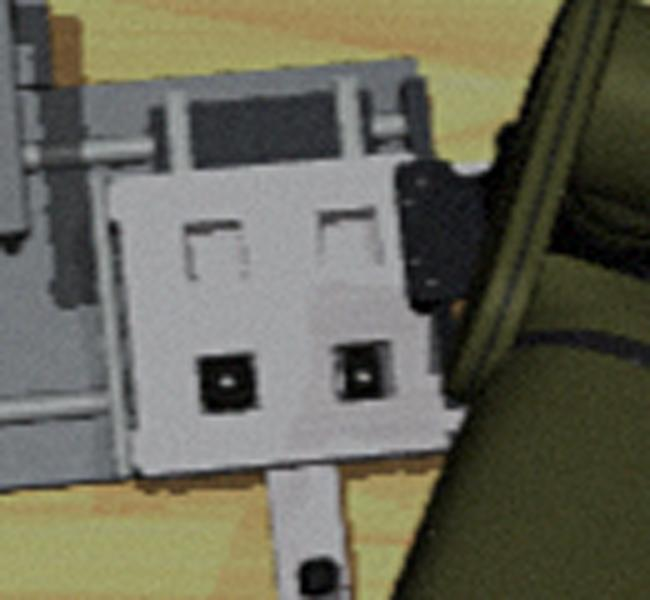

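Request:
{"api": "servo_tool", "payload": {"motion": [[-0.008, 0, 0.02, 0, -0.5, 0, -1], [-0.008, 0, 0.04, 0, -0.9, 0, -1], [-0.008, 0, 0.05, 0, -0.9, 0, -1], [-0.008, 0, 0.054, 0, -0.9, 0, -1], [-0.008, 0, 0.055, 0, -0.9, 0, -1]]}}

```text
time: 27.73
tcp_pos: [0.6321, -0.163, 0.0846]
tool_rot: [3.133, 0.17, -0.001]
wrist_force: [-6.8, 3.8, 12.0]
gripper_width: 0.004
```

```bash
python3 - <<'E'
from h import *
s=st();go([.634,-.162,.085],.11)
E
```

```text
t 27.73 tcp [ 0.6321 -0.163   0.0846] yaw 0.1083 f [-6.8  3.8 12. ] w 0.004
shift mm [ 2.  -0.8 -0.4] turn [ 0.22  0.06 -0.1 ] steps 0.1 0.0
```

Request:
{"api": "servo_tool", "payload": {"motion": [[0, 0, -0.03, 0, 0, 0, -1], [-0.02, -0.01, -0.07, 0, 0, 0, -0.3], [-0.05, -0.03, -0.09, 0, 0, 0, -0.1], [-0.085, -0.05, -0.09, 0, 0, 0, 0], [-0.12, -0.07, -0.09, 0, 0, 0, 0]]}}

```text
time: 28.15
tcp_pos: [0.5053, -0.106, 0.1762]
tool_rot: [3.132, 0.169, 0.004]
wrist_force: [-0.1, 0.4, 0.1]
gripper_width: 0.227
```

```bash
python3 - <<'E'
from h import *
print(ray("top",(278.6,240),.108))
s=st();go([.477,-.0475,.13],.11)
b=grab_frame("side")[:,:,::-1];cv2.imwrite("pics/side12.png",b);crop(b,200,100,310,210,5,"pics/b.png")
E
```

```text
[ 0.47660841 -0.04921212  0.108     ]
t 28.15 tcp [ 0.5053 -0.106   0.1762] yaw 0.1081 f [-0.1  0.4  0.1] w 0.227
shift mm [-22.  -61.4  45.8] turn [ 0.3  -0.12 -0.11] steps 1.9 0.0
```

View pics/b.png

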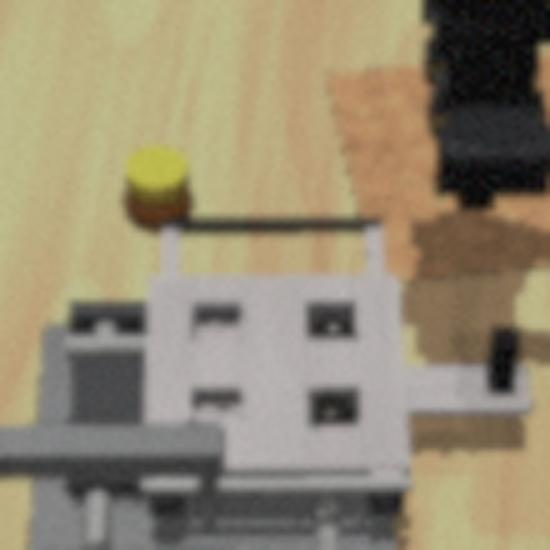

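Request:
{"api": "servo_tool", "payload": {"motion": [[-0.008, -0.03, 0.01, 0, 0, 0, 0], [-0.018, -0.06, 0.025, 0.3, 0, 0, 0], [-0.021, -0.061, 0.055, 0.3, 0, 0, 0], [-0.021, -0.061, 0.085, 0.3, 0, 0, 0], [-0.021, -0.061, 0.1, 0.3, 0, 0, -0.2]]}}

```text
time: 28.62
tcp_pos: [0.4646, -0.0426, 0.0671]
tool_rot: [-3.13, -0.173, 0.024]
wrist_force: [-0.8, -0.8, -1.0]
gripper_width: 0.46
```

```bash
python3 - <<'E'
from h import *
s=st();go([.477,-.0485,.071],.11)
EOF=0
E
```

```text
t 28.62 tcp [ 0.4646 -0.0426  0.0671] yaw 0.1107 f [-0.8 -0.8 -1. ] w 0.46
shift mm [11.6  7.2 -4.1] turn [-0.42  0.86  0.04] steps 0.3 0.1
```

Request:
{"api": "servo_tool", "payload": {"motion": [[0.008, 0.005, -0.004, -0.4, 0.8, 0, -0.2], [0.0115, 0.007, -0.004, -0.4, 0.8, 0, -0.2], [0.0115, 0.007, -0.004, -0.4, 0.8, 0, -0.2]]}}

```text
time: 28.87
tcp_pos: [0.4787, -0.049, 0.0721]
tool_rot: [3.137, 0.173, 0.002]
wrist_force: [-0.4, -0.4, 0.5]
gripper_width: 0.406
```

```bash
python3 - <<'E'
from h import *
s=st();go([.477,-.0485,.071],.11)
E
```

```text
t 28.87 tcp [ 0.4787 -0.049   0.0721] yaw 0.1103 f [-0.4 -0.4  0.5] w 0.406
shift mm [-1.6 -0.6  1.1] turn [ 0.02 -0.06  0.02] steps 0.0 0.0
```

Request:
{"api": "servo_tool", "payload": {"motion": [[-0.0015, -0.0005, 0.001, 0, 0, 0, -1], [-0.0015, -0.0005, 0.001, 0, 0, 0, -1], [-0.0015, -0.0005, 0.001, 0, 0, 0, -1], [-0.0015, -0.0005, 0.001, 0, 0, 0, -1], [-0.0015, -0.0005, 0.001, 0, 0, 0, -1]]}}

```text
time: 29.28
tcp_pos: [0.4777, -0.0478, 0.072]
tool_rot: [-3.135, -0.172, -0.004]
wrist_force: [-0.1, 4.0, 3.4]
gripper_width: 0.186
```

Request:
{"api": "servo_tool", "payload": {"motion": [[-0.002, 0.002, 0, 0, 0, 0, -1], [-0.005, 0.002, 0, 0, 0, 0, -1], [-0.007, 0.003, 0, 0, 0, 0, -1], [-0.007, 0.003, 0, 0, 0, 0, -1], [-0.007, 0.003, 0, 0, 0, 0, -1]]}}

```text
time: 29.7
tcp_pos: [0.4723, -0.0485, 0.072]
tool_rot: [-3.129, -0.17, -0.011]
wrist_force: [6.3, 15.2, -4.4]
gripper_width: 0.189
```

```bash
python3 - <<'E'
from h import *
s=st();print(gp(s))
a=grab_frame("top")[:,:,::-1];cv2.imwrite("pics/top13.png",a);crop(a,205,125,315,245,5,"pics/a.png")
b=grab_frame("side")[:,:,::-1];cv2.imwrite("pics/side13.png",b);crop(b,200,100,310,210,5,"pics/b.png")
E
```

```text
t 29.7 tcp [ 0.4723 -0.0485  0.072 ] yaw 0.1087 f [ 6.3 15.2 -4.4] w 0.189
[ 0.47214326 -0.04861079  0.09099688]
```

View pics/a.png

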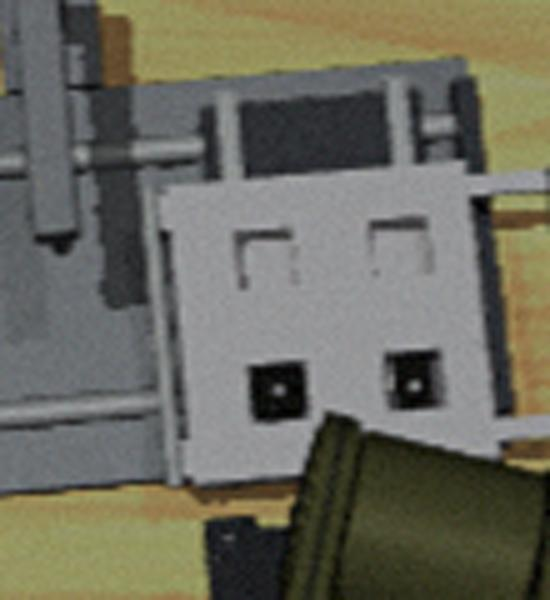

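View pics/b.png

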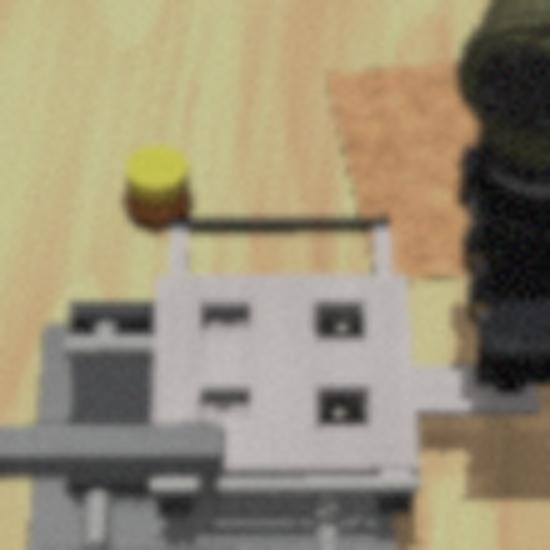

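Request:
{"api": "servo_tool", "payload": {"motion": [[-0.003, 0.001, 0, 0, 0, 0, -1], [-0.005, 0.001, 0, 0, 0, 0, -1], [-0.005, 0.001, 0, 0, 0, 0, -1]]}}

```text
time: 30.05
tcp_pos: [0.4718, -0.0484, 0.0723]
tool_rot: [-3.127, -0.169, -0.032]
wrist_force: [18.3, 9.9, -14.6]
gripper_width: 0.193
```

```bash
python3 - <<'E'
from h import *
s=st();print(gp(s))
def dots(n,img,box,z=.074):
    x0,y0,x1,y1=box;f=8
    c=cv2.resize(img[y0:y1,x0:x1],None,fx=f,fy=f,interpolation=cv2.INTER_CUBIC);g=c.max(2).astype(float)
    m=(g<60).astype(np.uint8);m=cv2.morphologyEx(m,cv2.MORPH_CLOSE,np.ones((33,33),np.uint8));m=cv2.erode(m,np.ones((13,13)))
    k,l,stt,_=cv2.connectedComponentsWithStats(m)
    for i in range(1,k):
        if stt[i,4]<640: continue
        w=np.where(l==i,np.clip(g-75,0,None),0)
        if w.sum()==0: continue
        ys,xs=np.nonzero(w); p=(np.array([np.average(xs,weights=w[ys,xs]),np.average(ys,weights=w[ys,xs])])+.5)/f-.5+[x0,y0]
        print(n,p.round(2),ray(n,p,z).round(4))
a=grab_frame("top")[:,:,::-1];cv2.imwrite("pics/top14.png",a);dots("top",a,(250,190,298,212))
b=grab_frame("side")[:,:,::-1];cv2.imwrite("pics/side14.png",b);dots("side",b,(258,155,280,190))
crop(a,250,190,298,212,8,"pics/a.png");crop(b,258,155,280,190,8,"pics/b.png")
o=np.array([.6565,.071]) 
# needle in top/side
for n in("top","side"): print(n,proj(n,[.65,.12,.097]))
E
```

```text
t 30.05 tcp [ 0.4718 -0.0484  0.0723] yaw 0.1079 f [ 18.3   9.9 -14.6] w 0.193
[ 0.47141866 -0.04857928  0.09126667]
top [287.49 201.73] [ 0.5869 -0.0768  0.074 ]
top [260.33 202.51] [ 0.5833 -0.0007  0.074 ]
side [267.35 181.88] [ 0.5797 -0.0009  0.074 ]
top [217.38868663 176.59823357]
side [241.58717775 205.32714305]
```

View pics/b.png

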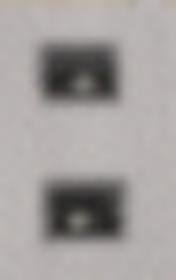

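```bash
python3 - <<'E'
from h import *
for n in("top","side"):
    K,M,t=cam(n); print(n,-M.T@t)
a=cv2.imread("pics/top14.png"); 
cv2.imwrite("pics/a.png",cv2.resize(a[192:213,250:297],None,fx=16,fy=16,interpolation=cv2.INTER_NEAREST))
g=a.max(2)
print(g[197:209,254:268]);print(g[196:208,281:295])
b=cv2.imread("pics/side14.png").max(2);print(b[160:172,260:276]);print(b[176:188,260:276])
E
```

```text
top [0.38528183 0.05269693 1.2675085 ]
side [0.53366671 0.97073313 1.21587344]
[[153 154 162 143 127 120  96  90  84  75  67  85 126 152]
 [ 99  54  47  38  26  24  23  20  22  19  23  62 122 153]
 [ 96  36  11   9  18   7  12  12  17  10  10  42 112 159]
 [120  30  14  12  19  22  17  16  11  18  17  33 106 158]
 [125  26  16  17  18  13  24  25  12  21  11  22 107 159]
 [121  24  16  13  16  62 105  91  30  21  12  24 102 153]
 [127  42  21  20  20  58 101  98  21  16   7  24 104 159]
 [122  39   8  15  17  20  37  30  17  22  12  16  82 140]
 [134  58  11   8  16  19  14  20  24  10  16  14  87 144]
 [133  58  11   8  21  18  11  21  17  17  10  20  70 133]
 [139  64  13   4  19  21   0  14   8   3   9  37  92 134]
 [148 102  29  16   7  13  22  29  30  34  42  71 108 143]]
[[127  47  30  23  22  19  13   8  10  10  30  54 114 156]
 [122  62  45  10  20  18  11  18  13  26  59  83 125 153]
 [125  78  79  22  14  14  20  13  15  23  61  77 122 153]
 [127  91  84  15  15  20  14  19  18  25  61  81 114 153]
 [128 108 114  24  10  13  32  30   8  22  50  83 102 139]
 [134 128 118  28
[... 1306 characters left out ...]
 139 134 138 140 150 175 181]
 [186 185 175 138 106  92  90  87  86  86  90  92 103 132 167 183]
 [186 187 173 129  80  58  53  54  56  53  56  66  85 127 166 181]
 [185 188 172 126  74  47  45  45  43  40  45  53  77 129 166 183]
 [187 186 171 127  78  49  54  76  72  53  45  50  80 130 167 180]
 [187 185 174 131  81  45  77 119 106  70  49  47  66 121 165 181]
 [186 184 173 132  83  53  69 100  89  63  52  48  73 127 168 181]
 [187 185 173 137 106  97  96 104  98  97  95  95 105 140 169 180]
 [188 183 177 161 152 155 153 155 158 157 157 158 160 165 177 179]
 [184 184 181 177 175 178 180 181 181 181 180 177 180 178 182 183]
 [183 187 183 181 180 181 185 182 186 184 183 182 181 181 180 181]]
```

View pics/a.png

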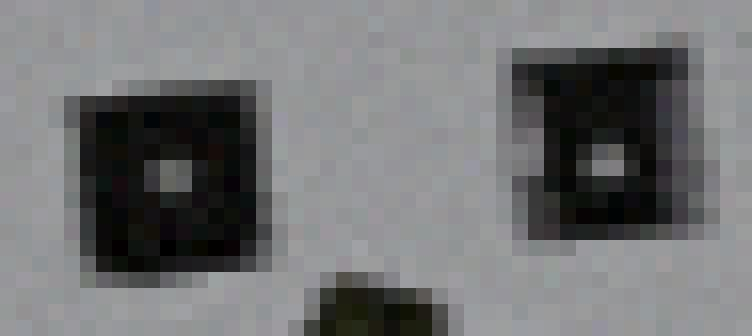

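```bash
cat >> h.py <<'E'
REF=np.array([.4717,-.0485,.072]); AX=np.array([np.cos(.11),np.sin(.11),0]); AY=np.array([-np.sin(.11),np.cos(.11),0])
def slide(sx,sy): return REF+AX*sx/1e3+AY*sy/1e3
def where():
    s=sense(); d=gp(s)-REF; print("slide est mm x %.1f y %.1f"%(d@AX*1e3,d@AY*1e3))
E
python3 - <<'E'
from h import *
where();go(slide(83.1,111.7),.11)
E
```

```text
slide est mm x -0.3 y -0.1
shift mm [  82.7 -111.8    2.9] turn [-0.48 -1.16 -0.11] steps 3.3 0.2
```

Request:
{"api": "servo_tool", "payload": {"motion": [[0.014, -0.018, 0, 0, -1, 0, -1], [0.031, -0.042, 0.001, -0.4, -1.2, 0, -1], [0.048, -0.066, 0.002, -0.4, -1.2, 0, -1], [0.064, -0.087, 0.002, -0.4, -1.2, 0, -1], [0.078, -0.105, 0.002, -0.4, -1.2, 0, -1]]}}

```text
time: 30.57
tcp_pos: [0.5366, 0.0636, 0.0722]
tool_rot: [3.134, 0.171, -0.01]
wrist_force: [-7.0, -10.5, 3.1]
gripper_width: 0.19
```

```bash
python3 - <<'E'
from h import *
st();where();go(slide(83.1,111.7),.11)
E
```

```text
t 30.57 tcp [0.5366 0.0636 0.0722] yaw 0.1092 f [ -7.  -10.5   3.1] w 0.19
slide est mm x 77.0 y 104.3
shift mm [ 6.3 -7.5  0.2] turn [ 0.16  0.36 -0.05] steps 0.2 0.1
```

Request:
{"api": "servo_tool", "payload": {"motion": [[0.004, -0.004, 0, 0, 0, 0, -1], [0.006, -0.0075, 0, 0, 0, 0, -1], [0.0065, -0.008, 0, 0, 0, 0, -1], [0.0065, -0.008, 0, 0, 0, 0, -1]]}}

```text
time: 30.9
tcp_pos: [0.5411, 0.0714, 0.0722]
tool_rot: [3.133, 0.171, -0.014]
wrist_force: [-4.8, -4.1, 2.8]
gripper_width: 0.186
```

```bash
python3 - <<'E'
from h import *
st();where()
b=grab_frame("side")[:,:,::-1];cv2.imwrite("pics/side15.png",b);crop(b,205,170,285,235,9,"pics/b.png")
a=grab_frame("top")[:,:,::-1];cv2.imwrite("pics/top15.png",a);crop(a,180,140,260,210,8,"pics/a.png")
E
```

```text
t 30.9 tcp [0.5411 0.0714 0.0722] yaw 0.1093 f [-4.8 -4.1  2.8] w 0.186
slide est mm x 82.4 y 111.6
```

View pics/b.png

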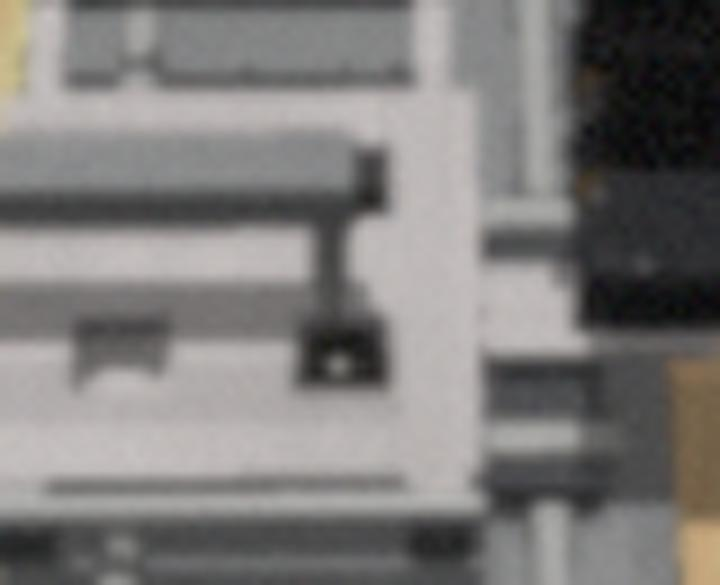

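View pics/a.png

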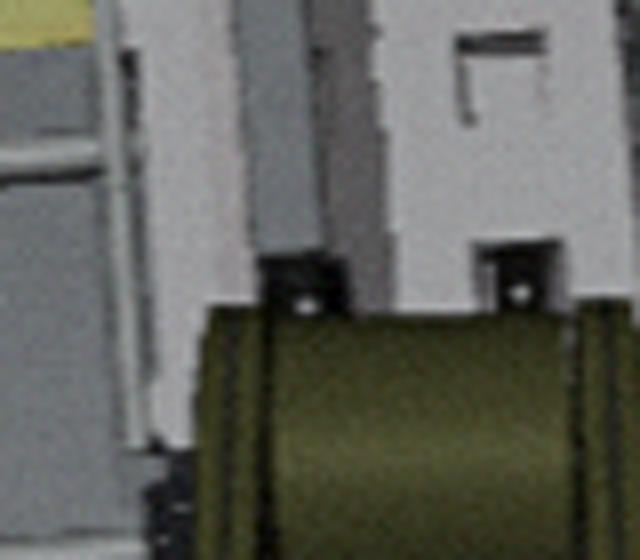

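```bash
python3 - <<'E'
from h import *
N=np.array([.6538,.1199,0])
for n in("side","top"):
    for z in(.163,.13,.097,.074): print(n,z,proj(n,N+[0,0,z]).round(2))
    print("d/dx,dy per mm",((proj(n,N+[.001,0,.074])-proj(n,N+[0,0,.074]))).round(3),(proj(n,N+[0,.001,.074])-proj(n,N+[0,0,.074])).round(3))
a=cv2.imread("pics/top14.png");b=cv2.imread("pics/side14.png")
crop(a,200,155,235,190,16,"pics/a.png");crop(b,220,175,265,220,13,"pics/b.png")
def d(p,b,f):return (p[0]/f+b[0]-.5+.5/f,p[1]/f+b[1]-.5+.5/f)
pd=d((337,363),(205,170),9);print("side dot",pd,ray("side",pd,.074)); pt=d((307,303),(180,140),8);print("top dot",pt,ray("top",pt,.074))
E
```

```text
side 0.163 [239.89 191.55]
side 0.13 [240.13 198.51]
side 0.097 [240.35 205.21]
side 0.074 [240.51 209.74]
d/dx,dy per mm [-0.321 -0.025] [-0.036  0.258]
top 0.163 [216.17 169.59]
top 0.13 [216.83 172.5 ]
top 0.097 [217.46 175.26]
top 0.074 [217.88 177.09]
d/dx,dy per mm [ 0.009 -0.346] [-0.355 -0.007]
side dot (242.0, 209.88888888888889) [0.64914407 0.12004798 0.074     ]
top dot (217.9375, 177.4375) [0.65280876 0.11971239 0.074     ]
```

View pics/a.png

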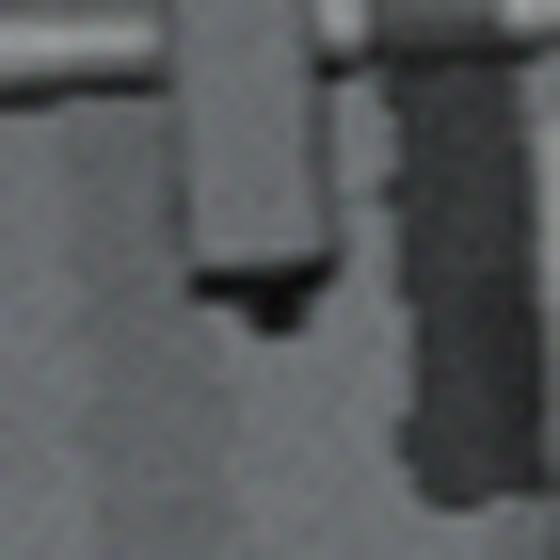

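View pics/b.png

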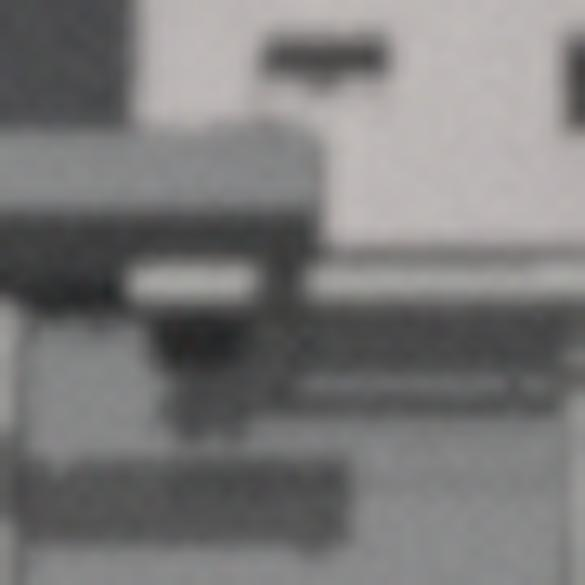

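Request:
{"api": "servo_tool", "payload": {"motion": [[0.001, -0.001, 0, 0, 0, 0, -1], [0.002, -0.0018, 0, 0, 0, 0, -1], [0.002, -0.0018, 0, 0, 0, 0, -1]]}}

```text
time: 31.25
tcp_pos: [0.5417, 0.0718, 0.0722]
tool_rot: [3.131, 0.171, -0.019]
wrist_force: [-6.2, -6.8, 3.2]
gripper_width: 0.191
```

```bash
python3 - <<'E'
from h import *
st();where()
b=grab_frame("side")[:,:,::-1];cv2.imwrite("pics/side16.png",b);crop(b,225,185,260,220,16,"pics/b.png")
a=grab_frame("top")[:,:,::-1];cv2.imwrite("pics/top16.png",a);crop(a,200,155,235,190,16,"pics/a.png")
E
```

```text
t 31.25 tcp [0.5417 0.0718 0.0722] yaw 0.1089 f [-6.2 -6.8  3.2] w 0.191
slide est mm x 83.0 y 112.0
```

View pics/b.png

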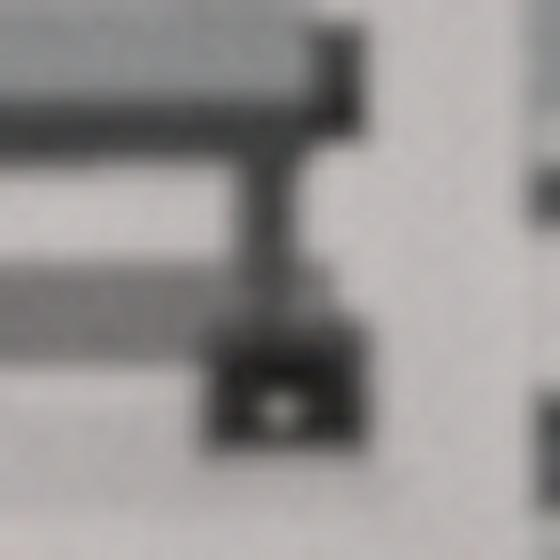

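View pics/a.png

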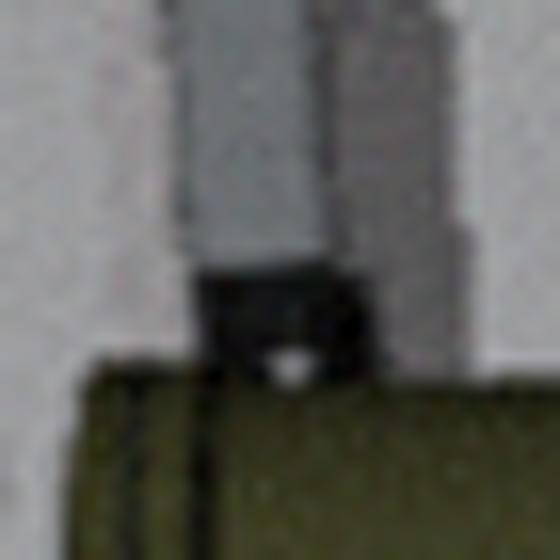

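Request:
{"api": "servo_tool", "payload": {"motion": [[0.0015, -0.001, 0, 0, 0, 0, -1], [0.0023, -0.0017, 0, 0, 0, 0, -1], [0.0023, -0.0017, 0, 0, 0, 0, -1]]}}

```text
time: 31.6
tcp_pos: [0.5423, 0.0721, 0.0722]
tool_rot: [3.129, 0.17, -0.024]
wrist_force: [-6.1, -6.7, 4.4]
gripper_width: 0.188
```

```bash
python3 - <<'E'
from h import *
st();where()
b=grab_frame("side")[:,:,::-1];cv2.imwrite("pics/side17.png",b);crop(b,225,185,260,220,16,"pics/b.png")
a=grab_frame("top")[:,:,::-1];cv2.imwrite("pics/top17.png",a);crop(a,200,155,235,190,16,"pics/a.png")
g=b.max(2); print(g[204:214,238:248]); 
for r in (195,196,197,198): print(r,g[r,236:248])
g=a.max(2); print(g[172:180,212:224])
E
```

```text
t 31.6 tcp [0.5423 0.0721 0.0722] yaw 0.1084 f [-6.1 -6.7  4.4] w 0.188
slide est mm x 83.8 y 112.2
[[107 100  88  76  76  96 106 114 135 158]
 [ 91  84  75  68  71  80  84  85  94 131]
 [ 74  64  55  51  49  53  60  67  70 110]
 [ 64  47  40  35  36  38  43  49  64 106]
 [ 69  39  31  30  36  33  34  41  58 114]
 [ 68  42  49  66  62  47  36  42  58 106]
 [ 68  50  69 101  91  63  46  41  53  98]
 [ 68  45  64  87  84  61  44  43  47  97]
 [ 83  64  68  71  71  66  65  73  76 104]
 [119 111 111 112 113 108 113 124 126 137]]
195 [139 138 132 114  81  67  73 105 152 181 188 188]
196 [176 175 168 136  89  72  78 123 170 191 190 189]
197 [187 185 177 142  96  73  81 127 174 190 191 190]
198 [189 189 180 144  97  70  84 129 174 191 193 190]
[[ 43  23  25  26  31  24  19  19  21  28  42  70]
 [ 33  12  14  19  24  17  16  17  12  19  23  64]
 [ 49  16  25  17  33  28  24  24   8  11   5  59]
 [ 42  18  20   9  25  32  22  22  19   0   2  48]
 [ 34  16  11  21  19  36  35  25   0   0  13  45]
 [ 11  22  14  19  43 110 137  66  14   9   6  43]
 [ 19  15  26  22  22  49  64  37  30  30  30  25]
 [ 14  20  39  34  29  43  34  37  38  41  40  35]]
```

View pics/b.png

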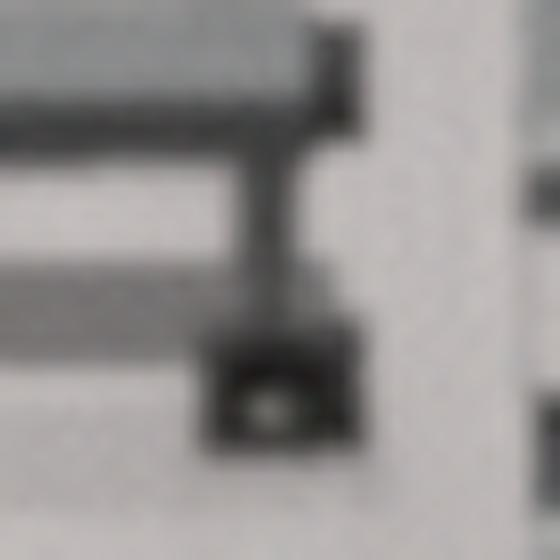

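Request:
{"api": "servo_tool", "payload": {"motion": [[0, 0, 0, 0, 0, 0, -1], [0, 0, 0, 0, 0, 0, -1], [0, 0, 0, 0, 0, 0, -1], [0, 0, 0, 0, 0, 0, -1], [0, 0, 0, 0, 0, 0, -1]]}}

```text
time: 32.12
tcp_pos: [0.5423, 0.072, 0.0722]
tool_rot: [3.129, 0.17, -0.024]
wrist_force: [-0.6, -2.2, 0.9]
gripper_width: 0.189
```

Request:
{"api": "servo_tool", "payload": {"motion": [[0, 0, 0, 0, 0, 0, -1], [0, 0, 0, 0, 0, 0, -1], [0, 0, 0, 0, 0, 0, -1], [0, 0, 0, 0, 0, 0, -1], [0, 0, 0, 0, 0, 0, -1]]}}

```text
time: 32.53
tcp_pos: [0.5423, 0.072, 0.0722]
tool_rot: [3.129, 0.17, -0.024]
wrist_force: [-0.8, -1.8, -0.8]
gripper_width: 0.186
```

Request:
{"api": "servo_tool", "payload": {"motion": [[0, 0, 0, 0, 0, 0, -1], [0, 0, 0, 0, 0, 0, -1], [0, 0, 0, 0, 0, 0, -1], [0, 0, 0, 0, 0, 0, -1], [0, 0, 0, 0, 0, 0, -1]]}}

```text
time: 32.95
tcp_pos: [0.5423, 0.072, 0.0722]
tool_rot: [3.129, 0.17, -0.024]
wrist_force: [-0.3, -2.0, 0.0]
gripper_width: 0.191
```

Request:
{"api": "servo_tool", "payload": {"motion": [[0, 0, 0, 0, 0, 0, -1], [0, 0, 0, 0, 0, 0, -1], [0, 0, 0, 0, 0, 0, -1], [0, 0, 0, 0, 0, 0, -1], [0, 0, 0, 0, 0, 0, -1]]}}

```text
time: 33.37
tcp_pos: [0.5423, 0.072, 0.0722]
tool_rot: [3.129, 0.17, -0.024]
wrist_force: [-0.7, -2.2, -0.7]
gripper_width: 0.193
```

```bash
python3 - <<'E'
from h import *
st();where()
b=grab_frame("side")[:,:,::-1];g=b.max(2); print(g[208:213,238:248]); 
a=grab_frame("top")[:,:,::-1];g=a.max(2); print(g[175:180,212:224]); cv2.imwrite("pics/top18.png",a); cv2.imwrite("pics/side18.png",b);
g=a.max(2);print(g[170:182,236:252])
E
```

```text
t 33.37 tcp [0.5423 0.072  0.0722] yaw 0.1083 f [-0.7 -2.2 -0.7] w 0.193
slide est mm x 83.7 y 112.2
[[ 66  42  35  31  31  35  31  38  60 112]
 [ 69  38  50  65  61  46  38  38  55 109]
 [ 67  46  68 101  95  64  46  42  54 100]
 [ 63  47  57  89  79  56  40  46  52  95]
 [ 80  63  67  73  70  66  66  68  77 103]]
[[ 38  16  15  18  25  26  22  12  19   0   4  46]
 [ 38   4  20  17  14  31  38  21   4   8   9  41]
 [ 15  12  17  12  35 115 137  74  17  13  12  43]
 [ 13  19  25  31  24  54  72  56  30  30  27  33]
 [ 13  24  32  34  37  40  43  35  41  44  38  39]]
[[163 157 132  71  45  45  42  32  36  26  23  28  27  46 105 162]
 [161 157 124  54  30  18   2  11  18  11  20  25  55  79 129 164]
 [155 161 132  69  77  60  25  13  15  18  16  28  57  83 125 157]
 [157 158 140  95  77  54  21  11  22  18  17  37  54  75 108 146]
 [154 161 142  91  61  57  12  20  25  26  12  22  39  74 119 146]
 [157 167 143  83  59  59  22  37  88  94  30  28  48  73  97 121]
 [168 165 143  89  75  79  31  54 134 132  49  23  53  81  73  50]
 [127 128 116  78  62  63  22  16  45  44  21  16  38  70  61  41]
 [ 42  46  42  31  35  38  36  34  23  31  38  31  31  47  48  41]
 [ 35  35  36  42  41  40  37  38  49  38  44  39  41  44  47  39]
 [ 43  45  46  46  44  44  50  49  42  44  41  45  49  59  57  40]
 [ 48  50  44  48  50  53  50  51  57  50  51  48  50  73  72  52]]
```

Request:
{"api": "servo_tool", "payload": {"motion": [[0.001, -0.015, 0, 0, 0, 0, -1], [0.002, -0.035, 0, 0, 0.3, 0, -1], [0.004, -0.055, 0, 0, 0.5, 0, -1], [0.005, -0.07, 0, 0, 0.5, 0, -1], [0.005, -0.074, 0, 0, 0.5, 0, -1]]}}

```text
time: 33.88
tcp_pos: [0.538, 0.1464, 0.0721]
tool_rot: [3.126, 0.173, -0.016]
wrist_force: [-5.4, -8.0, 7.0]
gripper_width: 0.189
```

```bash
python3 - <<'E'
from h import *
st();where();go(slide(88.5,188.2),.11)
E
```

```text
t 33.88 tcp [0.538  0.1464 0.0721] yaw 0.1104 f [-5.4 -8.   7. ] w 0.189
slide est mm x 87.5 y 186.6
shift mm [ 1.2 -1.7  0.1] turn [0.56 0.63 0.03] steps 0.1 0.1
```

Request:
{"api": "servo_tool", "payload": {"motion": [[0.001, -0.002, 0, 0, 0, 0, -1], [0.0024, -0.003, 0, 0, 0, 0, -1], [0.0024, -0.003, 0, 0, 0, 0, -1]]}}

```text
time: 34.13
tcp_pos: [0.5388, 0.1488, 0.0722]
tool_rot: [3.124, 0.173, -0.023]
wrist_force: [-5.7, -5.4, 5.5]
gripper_width: 0.187
```

```bash
python3 - <<'E'
from h import *
st();where()
b=grab_frame("side")[:,:,::-1];cv2.imwrite("pics/side19.png",b);crop(b,225,185,260,220,16,"pics/b.png")
a=grab_frame("top")[:,:,::-1];cv2.imwrite("pics/top19.png",a);crop(a,200,155,235,190,16,"pics/a.png")
g=b.max(2); print(g[204:214,236:248]); 
g=a.max(2); print(g[172:180,212:224])
E
```

```text
t 34.13 tcp [0.5388 0.1488 0.0722] yaw 0.1108 f [-5.7 -5.4  5.5] w 0.187
slide est mm x 88.6 y 189.0
[[114 113 111 107  95  80  83 103 112 122 149 179]
 [ 98  91  89  91  80  73  75  88  92 106 148 179]
 [ 85  76  74  72  71  65  66  72  71  96 148 181]
 [ 83  68  66  64  67  66  65  63  66  90 148 182]
 [ 94  60  54  53  54  54  52  50  55  89 146 180]
 [ 91  59  49  44  60  69  58  45  50  78 139 176]
 [ 88  53  47  51  82 105  78  50  41  67 124 167]
 [ 81  49  48  55  78  98  80  51  41  62 116 159]
 [ 82  57  53  56  72  82  77  66  63  77 119 163]
 [110  99 101 102 107 111 115 117 115 118 138 165]]
[[31 27 20 31 26 32 22 19 19 31 57 78]
 [30 29 40 21 22 23 23 14 10 39 55 70]
 [32 30 19 32 39 28 21 16 18 40 55 69]
 [36 29 27 38 45 33 22 14 27 48 59 73]
 [42 35 30 34 45 47 33  5 17 41 62 65]
 [50 45 31 41 50 51 39 17  9 48 68 67]
 [45 48 41 36 56 55 47 16  8 50 60 63]
 [53 50 40 35 62 52 41 11  6 53 77 56]]
```

View pics/b.png

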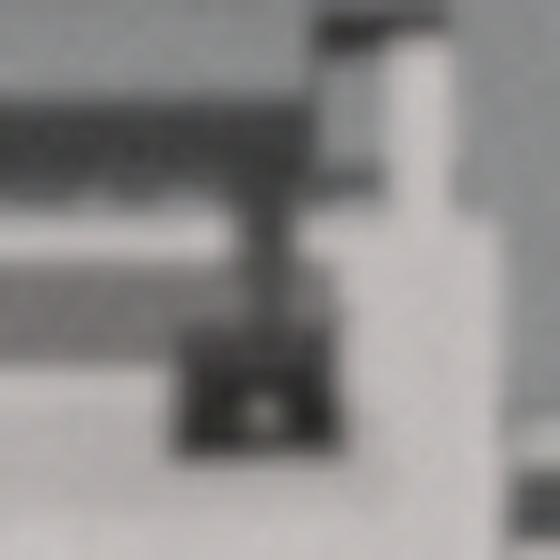

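View pics/a.png

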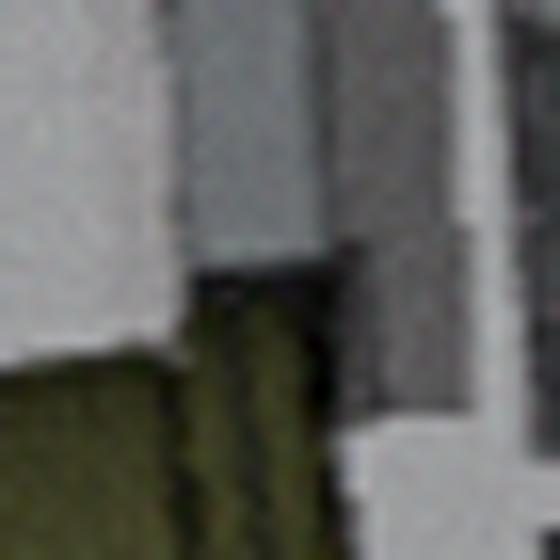

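Request:
{"api": "servo_tool", "payload": {"motion": [[-0.0015, 0.001, 0, 0, 0, 0, -1], [-0.0025, 0.002, 0, 0, 0, 0, -1], [-0.0025, 0.002, 0, 0, 0, 0, -1]]}}

```text
time: 34.48
tcp_pos: [0.5378, 0.1484, 0.0722]
tool_rot: [3.129, 0.172, -0.016]
wrist_force: [5.2, 5.7, -5.5]
gripper_width: 0.19
```

```bash
cat > d.py <<'E'
from h import *
st();where()
def cen(g,r0,r1,c0,c1,base):
    w=np.clip(g[r0:r1,c0:c1].astype(float)-base,0,None); y,x=np.mgrid[r0:r1,c0:c1]; return (w*x).sum()/w.sum(),(w*y).sum()/w.sum()
if __name__=="__main__":
    b=grab_frame("side"); g=b.max(2)
    for nm,i in (("round17",cv2.imread("pics/side17.png").max(2)),("round18",cv2.imread("pics/side18.png").max(2)),("bar19",cv2.imread("pics/side19.png").max(2)),("now",g)):
        p=cen(i,208,212,239,244,48); print(nm,np.round(p,2),(ray("side",p,.074)*1e3).round(1))
        q=i[196:199,236:247].astype(float).mean(0); w=np.clip(180-q,0,None); print("  needle col",round((w*np.arange(236,247)).sum()/w.sum(),2))
    cv2.imwrite("pics/side_now.png",b[:,:,::-1])
E
python3 d.py
```

```text
t 34.48 tcp [0.5378 0.1484 0.0722] yaw 0.1101 f [ 5.2  5.7 -5.5] w 0.19
slide est mm x 87.5 y 188.6
round17 [241.39 210.26] [650.8 121.7  74. ]
  needle col 241.12
round18 [241.42 210.22] [650.8 121.5  74. ]
  needle col 241.12
bar19 [240.93 210.11] [652.3 121.2  74. ]
  needle col 241.05
now [241.31 209.97] [651.2 120.6  74. ]
  needle col 241.07
```

Request:
{"api": "servo_tool", "payload": {"motion": [[-0.001, 0, 0, 0, 0, 0, -1], [-0.0016, 0, 0, 0, 0, 0, -1], [-0.0016, 0, 0, 0, 0, 0, -1]]}}

```text
time: 34.78
tcp_pos: [0.5374, 0.1485, 0.0722]
tool_rot: [3.129, 0.173, -0.01]
wrist_force: [5.6, 0.1, -5.5]
gripper_width: 0.191
```

```bash
python3 d.py; python3 - <<'E'
import cv2
for n in("side18","side_now"):
    print(cv2.imread(f"pics/{n}.png").max(2)[207:214,237:247])
E
```

```text
t 34.78 tcp [0.5374 0.1485 0.0722] yaw 0.1105 f [ 5.6  0.1 -5.5] w 0.191
slide est mm x 87.1 y 188.7
round17 [241.39 210.26] [650.8 121.7  74. ]
  needle col 241.12
round18 [241.42 210.22] [650.8 121.5  74. ]
  needle col 241.12
bar19 [240.93 210.11] [652.3 121.2  74. ]
  needle col 241.05
now [241.39 209.99] [651.  120.6  74. ]
  needle col 241.07
[[ 99  67  47  42  34  40  36  42  51  62]
 [112  66  42  35  31  31  35  31  38  60]
 [115  69  38  50  65  61  46  38  38  55]
 [117  67  46  68 101  95  64  46  42  54]
 [116  63  47  57  89  79  56  40  46  52]
 [121  80  63  67  73  70  66  66  68  77]
 [139 120 111 109 110 112 113 112 123 128]]
[[ 74  65  67  65  64  63  65  63  73 114]
 [ 65  54  53  53  51  52  56  54  67 109]
 [ 62  50  48  54  70  65  52  44  57 111]
 [ 62  44  46  67 102  96  63  46  53  98]
 [ 60  44  46  61  91  79  57  49  47  98]
 [ 73  64  63  67  73  72  67  63  72 104]
 [115 111 112 113 113 115 115 113 114 131]]
```

Request:
{"api": "servo_tool", "payload": {"motion": [[0, 0, 0, 0, 0, 0, -1], [0, 0, 0, 0, 0, 0, -1], [0, 0, 0, 0, 0, 0, -1], [0, 0, 0, 0, 0, 0, -1], [0, 0, 0, 0, 0, 0, -1]]}}

```text
time: 35.25
tcp_pos: [0.5375, 0.1485, 0.0722]
tool_rot: [3.129, 0.173, -0.01]
wrist_force: [2.0, 0.5, -2.5]
gripper_width: 0.191
```

Request:
{"api": "servo_tool", "payload": {"motion": [[0, 0, 0, 0, 0, 0, -1], [0, 0, 0, 0, 0, 0, -1], [0, 0, 0, 0, 0, 0, -1], [0, 0, 0, 0, 0, 0, -1], [0, 0, 0, 0, 0, 0, -1]]}}

```text
time: 35.67
tcp_pos: [0.5375, 0.1485, 0.0722]
tool_rot: [3.129, 0.173, -0.01]
wrist_force: [1.7, -0.9, -2.6]
gripper_width: 0.19
```

Request:
{"api": "servo_tool", "payload": {"motion": [[0, 0, 0, 0, 0, 0, -1], [0, 0, 0, 0, 0, 0, -1], [0, 0, 0, 0, 0, 0, -1], [0, 0, 0, 0, 0, 0, -1], [0, 0, 0, 0, 0, 0, -1]]}}

```text
time: 36.08
tcp_pos: [0.5374, 0.1485, 0.0722]
tool_rot: [3.129, 0.173, -0.01]
wrist_force: [1.2, -1.2, -2.2]
gripper_width: 0.186
```

Request:
{"api": "servo_tool", "payload": {"motion": [[0, 0, 0, 0, 0, 0, -1], [0, 0, 0, 0, 0, 0, -1], [0, 0, 0, 0, 0, 0, -1], [0, 0, 0, 0, 0, 0, -1], [0, 0, 0, 0, 0, 0, -1]]}}

```text
time: 36.5
tcp_pos: [0.5375, 0.1485, 0.0722]
tool_rot: [3.129, 0.173, -0.01]
wrist_force: [2.1, 0.1, -1.9]
gripper_width: 0.188
```

```bash
python3 d.py|tail -2; python3 - <<'E'
from h import *
where();go(slide(-2,-3),.11)
E
```

```text
now [241.36 209.89] [651.1 120.2  74. ]
  needle col 241.07
slide est mm x 87.1 y 188.7
shift mm [-89.1 191.5   2.2] turn [0.42 0.4  0.03] steps 5.1 0.1
```

Request:
{"api": "servo_tool", "payload": {"motion": [[-0.008, 0.008, 0, 0, 0, 0, -1], [-0.018, 0.018, 0, 0, 0, 0, -1], [-0.028, 0.029, 0.001, 0, 0, 0, -1], [-0.037, 0.038, 0.001, 0, 0, 0, -1], [-0.041, 0.042, 0.001, 0, 0, 0, -1]]}}

```text
time: 36.97
tcp_pos: [0.502, 0.1035, 0.0722]
tool_rot: [3.133, 0.171, -0.004]
wrist_force: [7.1, 9.1, -6.1]
gripper_width: 0.186
```

```bash
python3 - <<'E'
from h import *
st();where()
b=grab_frame("side")[:,:,::-1];cv2.imwrite("pics/side20.png",b);crop(b,225,185,260,220,16,"pics/b.png")
a=grab_frame("top")[:,:,::-1];cv2.imwrite("pics/top20.png",a);crop(a,200,155,235,190,16,"pics/a.png")
print(b.max(2)[194:212,235:249])
E
```

```text
t 36.97 tcp [0.502  0.1035 0.0722] yaw 0.1092 f [ 7.1  9.1 -6.1] w 0.186
slide est mm x 46.8 y 147.8
[[ 73  82  87  87  78  71  62  65  80 122 170 182 185 184]
 [ 98 127 135 134 115  81  64  68 103 151 179 184 188 179]
 [116 158 171 169 133  92  68  74 117 165 186 188 185 173]
 [131 170 186 177 139  93  70  81 123 171 184 186 187 173]
 [149 173 183 177 142  92  72  80 125 172 184 187 186 174]
 [171 180 186 175 142  94  70  81 125 169 186 187 186 174]
 [178 177 177 168 136  96  77  83 123 159 176 183 185 173]
 [160 148 145 141 117  89  75  78 103 134 153 175 184 174]
 [147 126 121 120 109  89  80  80  99 117 136 171 185 176]
 [127 121 119 115 113  99  81  82 103 114 132 165 184 185]
 [118 118 118 116 113 102  83  89 106 118 127 155 180 187]
 [117 117 118 118 117 109  93  97 110 116 133 159 183 185]
 [118 120 120 119 119 116 107 103 113 117 134 169 186 189]
 [137 134 137 138 139 135 133 123 129 133 147 175 185 189]
 [170 173 172 174 171 176 168 153 162 168 175 184 186 188]
 [180 187 187 188 189 186 186 176 176 184 186 186 186 186]
 [178 181 184 182 181 184 181 178 178 179 183 178 181 180]
 [179 174 177 177 179 180 179 180 179 176 177 174 174 177]]
```

View pics/b.png

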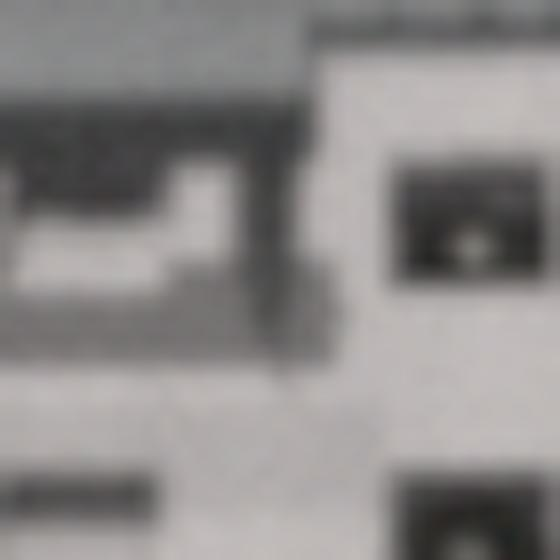

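View pics/a.png

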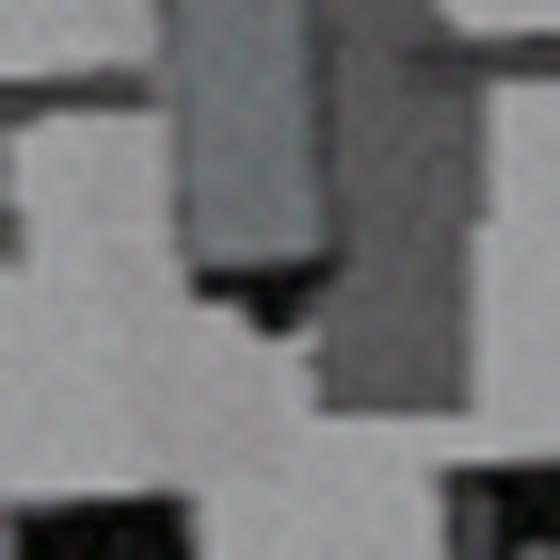

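```bash
python3 - <<'E'
from h import *
a=cv2.imread("pics/top20.png").max(2)
print("cols 209..225");print(a[164:180,209:226])
E
```

```text
cols 209..225
[[149 128  97 110 112 109 111 110 109 107  82  65  87  86  89  82  89]
 [155 130 106 115 117 113 112 106 113 110  92  70  92  90  88  92  89]
 [152 132 104 114 114 112 109 108 115 108  96  77  86  88  91  88  88]
 [151 128  90 111 112 109 108 112 109 118 106  78  77  88  88  85  87]
 [151 125  84 110 112 108 109 111 109 113 105  76  72  81  89  88  83]
 [157 137 101 110 114 117 109 107 117 115 105  78  72  88  84  85  83]
 [153 132  99 106 119 118 120 110 118 116  99  67  66  88  88  87  84]
 [152 146 119  84  87  85  82  73  62  58  39  38  63  87  88  92  90]
 [147 153 119  47  23  27  21  19  28  14  25  44  83  96  89  88  91]
 [148 144 131  74  48  52  34  12  18  27  59  79  89  86  90  88  91]
 [150 154 149 151 151 132  73  18  20  46  73  88  90  90  92  94  91]
 [149 148 149 150 154 154 120  55  38  83 115  93  94  92  95  92  91]
 [152 151 150 156 152 153 155 139 134 151 137  92  91  85  89  85  88]
 [153 149 150 152 157 146 151 148 154 141  99  82  89  86  86  94  85]
 [145 146 149 151 147 146 149 143 159 150 129  86  85  86  91  88  85]
 [148 144 148 147 154 155 151 146 156 155 136  88  88  81  84  83  83]]
```

```bash
python3 - <<'E'
from h import *
where();go(slide(87.0,190.7),.11)
E
```

```text
slide est mm x 46.3 y 147.3
shift mm [ 40.8 -43.5  -0.2] turn [ 0.28  0.27 -0.04] steps 1.4 0.1
```

Request:
{"api": "servo_tool", "payload": {"motion": [[0.008, -0.008, 0, 0, 0, 0, -1], [0.018, -0.019, 0, 0, 0, 0, -1], [0.028, -0.03, 0, 0, 0, 0, -1], [0.036, -0.038, 0, 0, 0, 0, -1], [0.039, -0.042, 0, 0, 0, 0, -1]]}}

```text
time: 37.48
tcp_pos: [0.5349, 0.148, 0.0722]
tool_rot: [3.128, 0.172, -0.014]
wrist_force: [-6.3, -8.9, 7.0]
gripper_width: 0.189
```

```bash
python3 - <<'E'
from h import *
where();go(slide(87.0,190.7),.11)
E
```

```text
slide est mm x 84.5 y 188.5
shift mm [ 2.7 -2.4  0.2] turn [ 0.48  0.54 -0.  ] steps 0.1 0.1
```

Request:
{"api": "servo_tool", "payload": {"motion": [[0.002, -0.002, 0, 0, 0, 0, -1], [0.0037, -0.0033, 0, 0, 0, 0, -1], [0.0037, -0.0033, 0, 0, 0, 0, -1]]}}

```text
time: 37.73
tcp_pos: [0.537, 0.1505, 0.0722]
tool_rot: [3.125, 0.172, -0.021]
wrist_force: [-3.1, -5.6, 4.6]
gripper_width: 0.19
```

```bash
python3 d.py; python3 - <<'E'
import cv2
print(cv2.imread("pics/side_now.png").max(2)[207:215,237:247])
E
```

```text
t 37.73 tcp [0.537  0.1505 0.0722] yaw 0.1097 f [-3.1 -5.6  4.6] w 0.19
slide est mm x 87.0 y 190.8
round17 [241.39 210.26] [650.8 121.7  74. ]
  needle col 241.12
round18 [241.42 210.22] [650.8 121.5  74. ]
  needle col 241.12
bar19 [240.93 210.11] [652.3 121.2  74. ]
  needle col 241.05
now [241.15 209.93] [651.8 120.4  74. ]
  needle col 241.02
[[ 80  69  72  69  68  67  70  70  77 110]
 [ 74  66  65  65  65  65  63  61  68 109]
 [ 69  53  50  51  55  54  51  51  60 103]
 [ 69  46  48  63  86  74  50  48  50  97]
 [ 62  41  46  80 120  97  57  47  47  92]
 [ 64  43  46  68  96  83  54  45  47  94]
 [ 91  89  90  90  98  93  93  91  91 114]
 [145 150 151 152 152 155 153 152 150 155]]
```

Request:
{"api": "servo_tool", "payload": {"motion": [[-0.001, 0.001, 0, 0, 0, 0, -1], [-0.002, 0.0018, 0, 0, 0, 0, -1], [-0.002, 0.0018, 0, 0, 0, 0, -1]]}}

```text
time: 38.03
tcp_pos: [0.5364, 0.1502, 0.0723]
tool_rot: [3.129, 0.171, -0.014]
wrist_force: [5.6, 5.4, -6.1]
gripper_width: 0.186
```

```bash
python3 d.py|tail -2; python3 - <<'E'
from h import *
where()
from d import cen
for n in("side18","side_now"):
    g=cv2.imread(f"pics/{n}.png").max(2); print(n,cen(g,209,213,239,244,66)); print(g[207:214,237:247])
E
```

```text
now [241.48 209.8 ] [650.8 119.8  74. ]
  needle col 240.99
slide est mm x 86.2 y 190.5
t 38.08 tcp [0.5363 0.1502 0.0722] yaw 0.1091 f [ 4.8  4.9 -6. ] w 0.189
slide est mm x 86.2 y 190.5
side18 (np.float64(241.37719298245614), np.float64(210.52631578947367))
[[ 99  67  47  42  34  40  36  42  51  62]
 [112  66  42  35  31  31  35  31  38  60]
 [115  69  38  50  65  61  46  38  38  55]
 [117  67  46  68 101  95  64  46  42  54]
 [116  63  47  57  89  79  56  40  46  52]
 [121  80  63  67  73  70  66  66  68  77]
 [139 120 111 109 110 112 113 112 123 128]]
side_now (np.float64(241.6153846153846), np.float64(210.96703296703296))
[[ 81  67  69  70  68  65  69  69  71 108]
 [ 76  58  63  61  64  64  63  61  67 105]
 [ 76  48  48  51  63  56  51  51  54  99]
 [ 69  44  46  51  75  77  59  42  49  94]
 [ 66  45  36  59  88  94  70  49  44  91]
 [ 70  45  44  55  74  75  60  49  44  89]
 [ 97  89  88  90  94  93  92  93  91 111]]
```

Request:
{"api": "servo_tool", "payload": {"motion": [[0, 0, 0, 0, 0, 0, -1], [0, 0, 0, 0, 0, 0, -1], [0, 0, 0, 0, 0, 0, -1], [0, 0, 0, 0, 0, 0, -1], [0, 0, 0, 0, 0, 0, -1]]}}

```text
time: 38.5
tcp_pos: [0.5364, 0.1503, 0.0722]
tool_rot: [3.129, 0.171, -0.014]
wrist_force: [1.4, 0.5, -2.3]
gripper_width: 0.187
```

Request:
{"api": "servo_tool", "payload": {"motion": [[0, 0, 0, 0, 0, 0, -1], [0, 0, 0, 0, 0, 0, -1], [0, 0, 0, 0, 0, 0, -1], [0, 0, 0, 0, 0, 0, -1], [0, 0, 0, 0, 0, 0, -1]]}}

```text
time: 38.92
tcp_pos: [0.5364, 0.1502, 0.0722]
tool_rot: [3.129, 0.171, -0.014]
wrist_force: [2.7, 0.7, -2.3]
gripper_width: 0.19
```

Request:
{"api": "servo_tool", "payload": {"motion": [[0, 0, 0, 0, 0, 0, -1], [0, 0, 0, 0, 0, 0, -1], [0, 0, 0, 0, 0, 0, -1], [0, 0, 0, 0, 0, 0, -1], [0, 0, 0, 0, 0, 0, -1]]}}

```text
time: 39.33
tcp_pos: [0.5364, 0.1502, 0.0722]
tool_rot: [3.129, 0.171, -0.014]
wrist_force: [1.7, 0.7, -1.5]
gripper_width: 0.192
```

Request:
{"api": "servo_tool", "payload": {"motion": [[0, 0, 0, 0, 0, 0, -1], [0, 0, 0, 0, 0, 0, -1], [0, 0, 0, 0, 0, 0, -1], [0, 0, 0, 0, 0, 0, -1], [0, 0, 0, 0, 0, 0, -1]]}}

```text
time: 39.75
tcp_pos: [0.5364, 0.1503, 0.0722]
tool_rot: [3.129, 0.171, -0.014]
wrist_force: [1.8, 0.4, -2.4]
gripper_width: 0.19
```

```bash
python3 - <<'E'
from h import *
st();where();go(slide(0,0),.11)
E
```

```text
t 39.75 tcp [0.5364 0.1503 0.0722] yaw 0.1089 f [ 1.8  0.4 -2.4] w 0.19
slide est mm x 86.3 y 190.6
shift mm [-85.9 190.5   2.4] turn [ 0.41  0.54 -0.06] steps 5.0 0.1
```

Now back to the loading corner.

Request:
{"api": "servo_tool", "payload": {"motion": [[-0.012, 0.02, 0, 0, 0, 0, -1], [-0.028, 0.05, 0.001, 0, 0, 0, -1], [-0.043, 0.08, 0.001, 0.4, 0.5, 0, -1], [-0.055, 0.11, 0.001, 0.4, 0.5, 0, -1], [-0.067, 0.14, 0.002, 0.4, 0.5, 0, -1]]}}

```text
time: 40.17
tcp_pos: [0.4856, 0.0046, 0.0723]
tool_rot: [-3.134, -0.172, -0.005]
wrist_force: [9.0, 10.5, -2.0]
gripper_width: 0.191
```

```bash
python3 - <<'E'
from h import *
st();where();go(slide(-3,-3),.11)
E
```

```text
t 40.17 tcp [0.4856 0.0046 0.0723] yaw 0.1098 f [ 9.  10.5 -2. ] w 0.191
slide est mm x 19.6 y 51.2
shift mm [-22.6  54.2   0. ] turn [-0.15 -0.19 -0.01] steps 1.4 0.0
```

Request:
{"api": "servo_tool", "payload": {"motion": [[-0.007, 0.015, 0, 0, 0, 0, -1], [-0.014, 0.033, 0, 0, 0, 0, -1], [-0.02, 0.045, 0, 0, 0, 0, -1], [-0.022, 0.052, 0, 0, 0, 0, -1], [-0.023, 0.055, 0, 0, 0, 0, -1]]}}

```text
time: 40.58
tcp_pos: [0.4713, -0.0488, 0.0723]
tool_rot: [-3.124, -0.165, -0.019]
wrist_force: [16.7, 30.3, -8.7]
gripper_width: 0.187
```

Request:
{"api": "servo_tool", "payload": {"motion": [[-0.004, 0.003, 0, 0, 0, 0, -1], [-0.004, 0.003, 0, 0, 0, 0, -1], [-0.004, 0.003, 0, 0, 0, 0, -1], [-0.004, 0.003, 0, 0, 0, 0, -1]]}}

```text
time: 40.92
tcp_pos: [0.4712, -0.0485, 0.0724]
tool_rot: [-3.117, -0.163, -0.034]
wrist_force: [18.1, 18.5, -11.4]
gripper_width: 0.19
```

```bash
python3 - <<'E'
from h import *
st();where()
E
```

```text
t 40.92 tcp [ 0.4712 -0.0485  0.0724] yaw 0.1045 f [ 18.1  18.5 -11.4] w 0.19
slide est mm x -0.9 y -0.3
```

Request:
{"api": "servo_tool", "payload": {"motion": [[0, 0, 0, 0, 0, 0, -1], [0, 0, 0, 0, 0, 0, -0.4], [0, 0, 0, 0, 0, 0, -0.2], [0, 0, 0, 0, 0, 0, -0.2], [0, 0, -0.02, 0, 0, 0, -0.2]]}}

```text
time: 41.33
tcp_pos: [0.4675, -0.0485, 0.0889]
tool_rot: [-3.116, -0.163, -0.022]
wrist_force: [-0.4, 0.1, -0.3]
gripper_width: 0.379
```

Request:
{"api": "servo_tool", "payload": {"motion": [[0, 0, -0.03, 0, 0, 0, -0.2], [0, 0, -0.07, 0, 0, 0, -0.2], [0, 0.02, -0.11, 0, 0, 0, -0.2], [0, 0.05, -0.13, 0, 0, 0, -0.2], [0, 0.09, -0.13, 0, 0, 0, -0.2]]}}

```text
time: 41.75
tcp_pos: [0.4782, -0.1424, 0.2249]
tool_rot: [-3.121, -0.167, -0.039]
wrist_force: [1.0, 0.2, 1.0]
gripper_width: 0.399
```

Request:
{"api": "servo_tool", "payload": {"motion": [[0, 0.03, 0, 0, 0, 0, -0.2], [0, 0.07, 0, 0, 0, 0, -0.2], [0, 0.11, 0, 0, 0, 0, -0.2], [0, 0.14, 0, 0, 0, 0, -0.2]]}}

```text
time: 42.08
tcp_pos: [0.4926, -0.2848, 0.2232]
tool_rot: [-3.122, -0.165, -0.039]
wrist_force: [-0.1, -0.2, -1.1]
gripper_width: 0.4
```

```bash
python3 - <<'E'
from h import *
st()
a=grab_frame("top")[:,:,::-1];b=grab_frame("side")[:,:,::-1];cv2.imwrite("pics/top21.png",a);cv2.imwrite("pics/side21.png",b)
crop(a,205,125,335,255,5,"pics/a.png");crop(b,200,100,310,210,5,"pics/b.png")
E
```

```text
t 42.08 tcp [ 0.4926 -0.2848  0.2232] yaw 0.1052 f [-0.1 -0.2 -1.1] w 0.4
```

View pics/a.png

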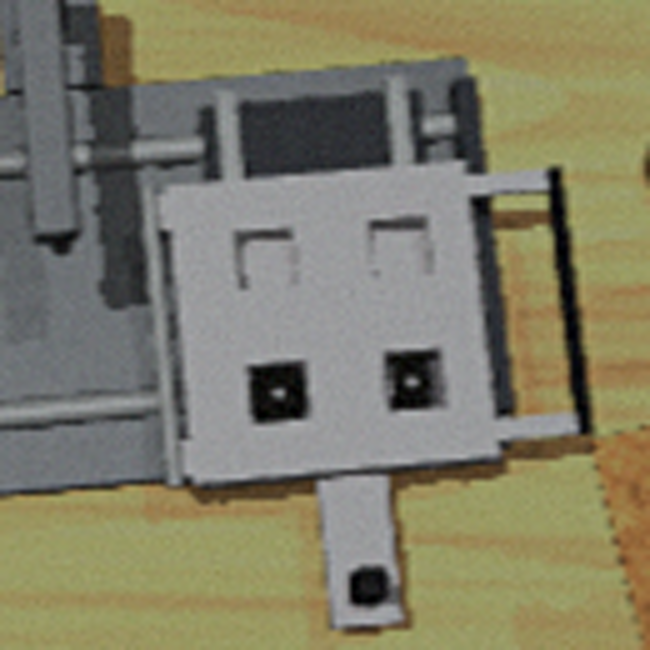

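View pics/side21.png

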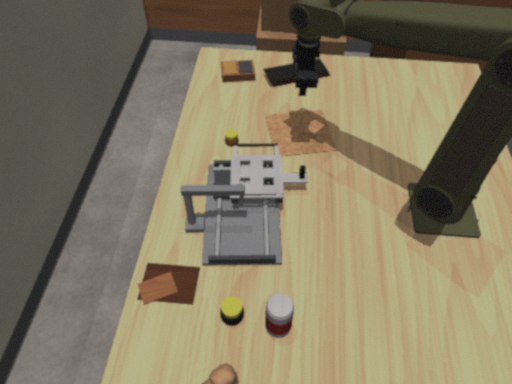

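```bash
python3 - <<'E'
from bench import *
print(sign_off()); print(sense()["time"])
E
```

```text
the job is handed in; nothing more can be done
None
the job is handed in; nothing more can be done
```

The job is done and handed in after about 42 s of robot time. My images and readings show everything in place, with one weak spot: the round lift probably stopped about 1.5 mm off the needle.

**Loading:** Only the round and narrow oblong lifts were there today. The frame started part open near the needle, so I folded it down before sliding the table to its loading corner. I then opened it, laid both lifts in their nests, closed it and pressed it shut.

**Marking:** I slid the table by its post and stopped the round dot under the needle, then the oblong dot. Each stood still for at least 1.7 s.

**Final state:** The table is back against both stops at its loading corner. In the last pictures the frame is down, both lifts are in their nests, and the jar, tin and pot are where they started.

**Checks that disagreed:**
- **Across the table (y):** After the first oblong stop, a closer look at the needle tip suggested both dots were about 1.5 to 2 mm short. The slide travel and nest play said the round dot was already right.
- **Oblong lift:** I stopped its dot a second time with that offset corrected, for another 1.7 s. The first stop had therefore been about 2 mm off.
- **Round lift:** I did not repeat its stop, so as not to break the order. Its dot was probably about 1.5 mm off in y.
- **Away from the robot (x):** Both views put the stops within about 0.5 mm.

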